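Dose caps into the slide carrier and index it to the outfeed

TASK

Move the carrier from the receiving station to the filling station in the middle of the slide, and there tip the caps out of all the scoop cups into the carrier's bin, putting in any that miss. With every cap in the bin, move the carrier on to the outfeed station at the left-hand end. Leave the carrier settled at that station and all the scoop cups standing upright on the floor of the shallow steel tray near the robot; do not knock over the stoppered glass bottle that stands loose behind the slide.

Things in the scene. Friction and masses are not known exactly. Their poses are not given: they have to be found in the camera images.
- carrier (a joint): Travel in m of the carrier: 0 at the receiving station (right-hand end, its start), 0.15 filling (middle), 0.30 outfeed (left-hand end); grows toward the slide's +y. A spring detent holds it at each station: leaving or entering one takes up to about 8 N, and it snaps in when within 6 mm; in between it slides freely and stays.
- slide_base: Fixed slide base, aluminium, 90 x 500 x 16 mm, end blocks 42 mm high; a pair of steel index blocks on the robot's side marks each station. Origin: centre of the underside; +y (about the world's left) is the carrier's travel, +x points away from the robot. The filling station is at its middle, the others 150 mm to either side.
- bin_floor (a point): Centre of the inner floor of the open grey bin on the carrier, with the slide's axes. The bin is fixed to the carrier; outside 110 mm (x) by 160 mm (y), walls 4 mm thick, floor 50 mm above the table, rim 81 mm above this point.
- push_tab (a point): Centre of the top edge of the carrier's push tab, 160 mm above the table: upright black plate 12 mm thick (x), 40 mm long (y), at the carrier's trailing (-y) end, rooted at z = 41 mm. The bin's end wall, its rim 29 mm lower than this point, is 26 mm away toward +y. Pinch it across its thickness or push on it.
- cup_tray: Fixed shallow open steel tray, 132 mm (x) by 540 mm (y) outside, floor and walls 3 mm thick, rim 15 mm above the table; origin at the centre of its underside. The scoop cups belong on it.
- scoop_a: Loose aluminium scoop cup, 200 g, open-topped, 164 x 86 x 90 mm, walls 3 mm. Origin: on the underside of the flat floor (x -45 to +42 mm); +x toward the pouring lip, z up. The front wall leans out from x = 42 mm at the floor to 74 mm at the rim. Heavy floor, handle behind (-x). Holds up to three caps or is empty; an upset may shift it a few cm.
- scoop_a_handle (a point): Grip point at x = -70, y = 0, z = 66 mm of scoop_a, with its axes: in its upright black handle plate, 12 mm thick (y), x -90 to -45 mm, z 30 to 88 mm.
- scoop_b: Loose aluminium scoop cup, 200 g, open-topped, 164 x 86 x 90 mm, walls 3 mm. Origin: on the underside of the flat floor (x -45 to +42 mm); +x toward the pouring lip, z up. The front wall leans out from x = 42 mm at the floor to 74 mm at the rim. Heavy floor, handle behind (-x). Holds up to three caps or is empty; an upset may shift it a few cm.
- scoop_b_handle (a point): Grip point at x = -70, y = 0, z = 66 mm of scoop_b, with its axes: in its upright black handle plate, 12 mm thick (y), x -90 to -45 mm, z 30 to 88 mm.
- scoop_c: Loose aluminium scoop cup, 200 g, open-topped, 164 x 86 x 90 mm, walls 3 mm. Origin: on the underside of the flat floor (x -45 to +42 mm); +x toward the pouring lip, z up. The front wall leans out from x = 42 mm at the floor to 74 mm at the rim. Heavy floor, handle behind (-x). Holds up to three caps or is empty; an upset may shift it a few cm.
- scoop_c_handle (a point): Grip point at x = -70, y = 0, z = 66 mm of scoop_c, with its axes: in its upright black handle plate, 12 mm thick (y), x -90 to -45 mm, z 30 to 88 mm.
- cap_a1: Loose plastic bottle cap (lilac or light blue, no difference in use), 38 mm across, 46 mm tall, 20 g; origin at the centre of its open end, its z axis along the cap. Starts in a scoop cup; some caps are absent (None).
- cap_a2: Loose plastic bottle cap (lilac or light blue, no difference in use), 38 mm across, 46 mm tall, 20 g; origin at the centre of its open end, its z axis along the cap. Starts in a scoop cup; some caps are absent (None).
- cap_a3: Loose plastic bottle cap (lilac or light blue, no difference in use), 38 mm across, 46 mm tall, 20 g; origin at the centre of its open end, its z axis along the cap. Starts in a scoop cup; some caps are absent (None).
- cap_b1: Loose plastic bottle cap (lilac or light blue, no difference in use), 38 mm across, 46 mm tall, 20 g; origin at the centre of its open end, its z axis along the cap. Starts in a scoop cup; some caps are absent (None).
- cap_b2: Loose plastic bottle cap (lilac or light blue, no difference in use), 38 mm across, 46 mm tall, 20 g; origin at the centre of its open end, its z axis along the cap. Starts in a scoop cup; some caps are absent (None).
- cap_b3: Loose plastic bottle cap (lilac or light blue, no difference in use), 38 mm across, 46 mm tall, 20 g; origin at the centre of its open end, its z axis along the cap. Starts in a scoop cup; some caps are absent (None).
- cap_c1: Loose plastic bottle cap (lilac or light blue, no difference in use), 38 mm across, 46 mm tall, 20 g; origin at the centre of its open end, its z axis along the cap. Starts in a scoop cup; some caps are absent (None).
- cap_c2: Loose plastic bottle cap (lilac or light blue, no difference in use), 38 mm across, 46 mm tall, 20 g; origin at the centre of its open end, its z axis along the cap. Starts in a scoop cup; some caps are absent (None).
- stoppered_bottle: Loose glass bottle with a stopper, 66 mm across, 176 mm tall, bystander, stands behind the slide; origin under its base, z up.
Things that resemble listed ones, but are neither listed nor needed, are in the scene too. Leave any red or yellow look-alike of the cap_a3 alone.

How it is judged:
By the outcome, as a careful person would: the job done as asked, in the order asked, and still so for the second after the job is handed in, with the robot touching nothing.
Of cap_a3, cap_b3, cap_c1, cap_c2 only 1 to 4 are there at a start; the rules pass over those that are not, and their reading is None.
At some moment in a run one of scoop_a, scoop_b, scoop_c may be knocked a few centimetres aside while the robot is not near it.
It also fails if it takes over 210 s, if anything falls off the work surface, if the arm or the gripper's body presses on something with over 40 N, if the wrist force passes 120 N, or if a joint passes its speed limit or range.

ROBOT

A 7-joint arm with a two-finger parallel gripper is mounted at the origin on a cart in front of the work surface, level with it; the furniture and walls round the work are solid. World frame = base frame: x ahead of the robot, y to its left, z up, the work surface at z = 0. Lengths are in m, angles in degrees, forces in N, time in s.
With the tool pointing down it reaches from about 0.425 to 0.875 m from the base axis. Payload 4.7 kg.
Tool frame: the origin (TCP) lies at the very end of the fingers, on their centre line; the grasp point (between the pads) lies 19 mm behind it (env.grip_point_offset is the distance from the TCP to the grasp point, in m); z points along the fingers, y is the line along which they close (so a half turn about z gives the same grasp; the last joint's range is limited). The gripper opens to 87 mm and grips with 3 to 60 N. Pads are 19 mm wide; open, the fingers measure 117 mm over their backs; the gripper's body (75 mm by 190 mm) begins 51 mm behind the grasp point.
Start: joints at [-73.849, 18.392, -4.016, 83.108, 1.295, 78.541, -3.26], TCP at [0.172, 0.627, 0.223] pointing down, gripper open.
Joint ranges: [-163.93, 163.93], [-17.29, 119.83], [-79.2, 71.16], [3.27, 140.29], [-89.18, 269.18], [5.43, 117.66], [-154.24, 154.24]. Speed limits (degrees/s): [147.25, 147.25, 180, 180, 180, 180, 180].

INTERFACE

Orientations are given as [roll, pitch, yaw] about the fixed x, y, z axes, in that order (R = Rz(yaw) Ry(pitch) Rx(roll)).
In Python, from cell import env gives the robot as it stands.
- The arm moves only by the tool jog_arm, never from a script. Its argument "motion" is a list of rows, each an object of numbers: "x", "y", "z": the shift along the tool's x, y, z in cm; "ax", "ay", "az": the turn, a rotation vector about the tool's x, y, z in degrees. In form: [{"x": .., "y": .., "z": .., "ax": .., "ay": .., "az": ..}, ...]. A call has exactly 5 rows; each row shifts and turns the commanded pose from where the row before left it, along the tool's axes as they then stand; what a row does not reach is not made up. A row lasts 1/10 s, in which the tool goes at most 50 mm and 8.59 degrees, less where a joint would pass 70% of its speed; a pose out of reach is approached as far as the arm can. A call is refused whole if a number of a shift passes 5 or a number of a turn 8.59, either way. A call with a gripper value outside its range is refused whole. "claw" is the gripper command: -1 is shut, 1 is fully open, values between are in proportion, set as the call begins (left out, the last holds). The fingers move at their own pace and stop on an object; "squeeze" is the grip in N (left out, the last holds). Time passes only in rows, so rows that do not move let the fingers close, or fill a call up. It gives the time, the measured TCP pose, the force, the opening and the grip force at its end, in the units of the state.
- env.get_obs(): the state, without advancing time (a new reading comes with each control period).
- env.read_camera(name): name is "scene" or "top" or "wrist"; returns the picture (400x640x3 uint8, red, green, blue); there is no depth.
- env.camera_params(name): a dict with "fx", "fy", "cx", "cy" (pixels), "extrinsics" (4x4, takes a point from world to camera coordinates). Camera axes: x right, y up, looking along -z (the intrinsics and any distortion apply to the point x, -y, -z); pixel columns grow to the right and rows downward; lengths in m; the calibration is good to about 2 mm. A picture is of the moment at which its call begins: read the wrist's pose just before it. camera_params takes no time and is no camera call; for the wrist camera it gives the pose at the moment of the call.
- env.sign_off(): hands the job in; it is judged then, once.
The state is a dict: "time_s": time; "qpos": joint angles; "joint_velocities": joint speeds; "effort": joint torques, N m; "tool_pos": TCP position; "tool_rot": TCP orientation; "force": force on the tool from outside, world axes, zero at the start; "wrist_torque": the same for the moment, N m; "grip_width": finger opening in m; "grasp_force": force on a finger pad.
Only numpy, scipy, OpenCV 4.12 (cv2) and the standard library are available. Lean on these libraries where they do the work, as an engineer would, in place of code of your own. Each camera call takes 0.05 s, during which the arm holds its last target. There are 200 camera calls.

## Working session

There is one attempt and no reset: what is moved stays moved. The work goes in short steps, Python scripts to look and compute and a tool call to move; the robot and the scene stay as the last step left them, time stands still between calls to the robot, and variables do not carry over. Pictures are saved under pics/ and viewed, at most 14 in all, crops included, and the job is handed in when it is done.

Besides the shell and the picture viewer there is one more tool, called by a JSON object that holds its "method" and its "body", one argument or row to a line. jog_arm: Moves the arm, as the interface text tells. Its arguments: {"type":"object","properties":{"motion":{"type":"array"},"claw":{"type":"number"},"squeeze":{"type":"number"}},"required":["motion"]}

```bash
mkdir -p pics; ls
python3 - <<'E'
from cell import env
import cv2, numpy as np
o=env.get_obs();print({k:np.round(v,3) for k,v in o.items()})
for n in("scene","top"):
    im=env.read_camera(n);cv2.imwrite(f"pics/{n}0.png",im[:,:,::-1])
    p=env.camera_params(n);print(n,p)
E
```

```text
pics
{'time_s': np.float64(0.0), 'qpos': array([-73.847,  18.439,  -4.016,  83.175,   1.296,  78.543,  -3.26 ]), 'joint_velocities': array([-0.055,  0.077,  0.048, -0.054,  0.036,  0.045, -0.011]), 'effort': array([ 1.0000e-03, -4.9127e+01, -4.0400e-01, -3.1254e+01, -6.4000e-02,
        4.3000e-02,  0.0000e+00]), 'tool_pos': array([0.172, 0.626, 0.221]), 'tool_rot': array([-1.79888e+02,  7.00000e-03,  1.64658e+02]), 'force': array([-0.088,  0.609,  0.548]), 'wrist_torque': array([-0.001, -0.029, -0.004]), 'grasp_force': np.float64(0.0), 'grip_width': np.float64(0.087)}
scene {'fx': 362.88036760759826, 'fy': 362.88036760759826, 'cx': 325.82787233457157, 'cy': 199.02000766828343, 'extrinsics': array([[ 0.8852211 , -0.4648006 , -0.01854748, -0.63045056],
       [ 0.27537765,  0.49149296,  0.8261972 , -0.13310703],
       [-0.374901  , -0.73647476,  0.56307563, -1.22148441],
       [ 0.        ,  0.        ,  0.        ,  1.        ]])}
top {'fx': 471.3028888552104, 'fy': 471.3028888552104, 'cx': 322.0911218277136, 'cy': 204.6074509851064, 'extrinsics': array([[-0.02494628, -0.99964108,  0.00976658, -0.28572097],
       [ 0.99443341, -0.02381351,  0.10264073, -0.59945983],
       [-0.10237131,  0.01227272,  0.99467055, -1.46534933],
       [ 0.        ,  0.        ,  0.        ,  1.        ]])}
```

View pics/scene0.png

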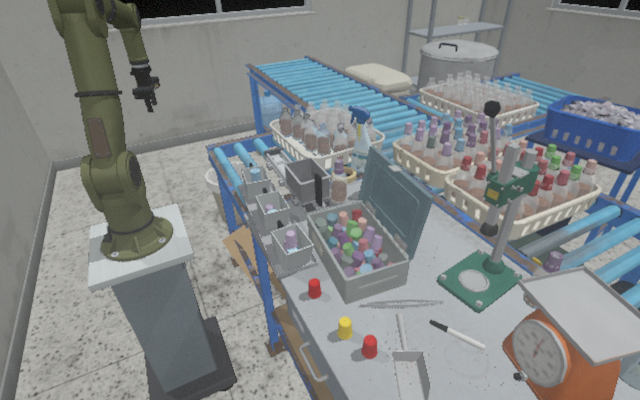

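View pics/top0.png

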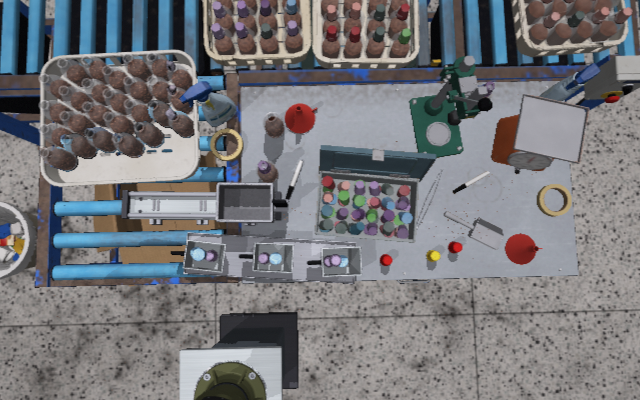

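Scene view: the robot is on the left, with three cups in the tray at (257,180), (272,210), (290,243), and the carrier with grey bin at (308,180). Top view: cups at (204,257), (272,257), (341,260), handles on the left; bin at (245,202), push tab at (282,203). Bottles stand at (265,170) and (273,125). The red and yellow caps at (386,260), (433,256), (455,247) are look-alikes to leave alone.

```bash
cat > h.py <<'E'
from cell import env
import cv2, numpy as np
def ray(n,u,v,p=None):
    p=p or env.camera_params(n);E=p["extrinsics"];R=E[:3,:3];t=E[:3,3]
    d=R.T@np.array([(u-p["cx"])/p["fx"],-(v-p["cy"])/p["fy"],-1.0]);return -R.T@t,d
def plane(n,u,v,z,p=None):
    c,d=ray(n,u,v,p);return c+d*(z-c[2])/d[2]
def proj(n,P,p=None):
    p=p or env.camera_params(n);q=p["extrinsics"]@np.append(P,1)
    return p["cx"]+p["fx"]*q[0]/-q[2],p["cy"]-p["fy"]*q[1]/-q[2]
def crop(src,out,x0,y0,x1,y1,s):
    cv2.imwrite(out,cv2.resize(src[y0:y1,x0:x1,::-1],None,fx=s,fy=s,interpolation=cv2.INTER_CUBIC))
E
python3 - <<'E'
from h import *
im=cv2.imread("pics/top0.png")[:,:,::-1]
crop(im,"pics/top0c.png",115,110,375,290,3)
E
```

```text
(no output)
```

View pics/top0c.png

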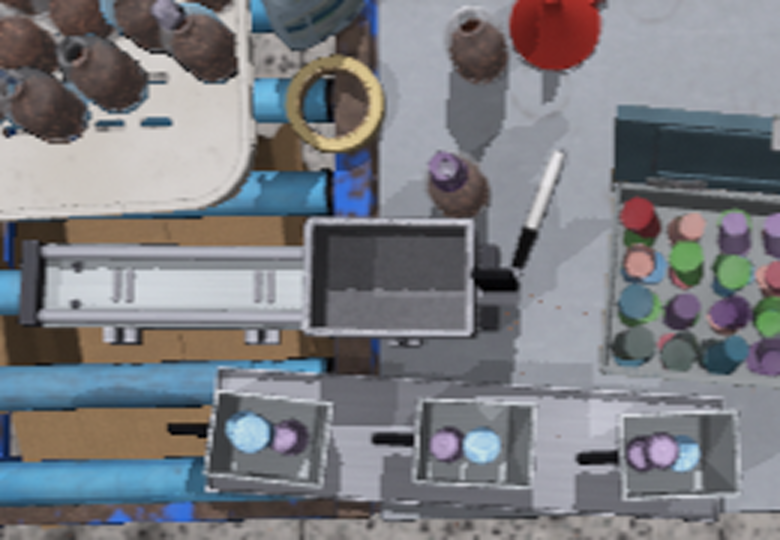

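Crop (offset 115,110, ×3): cup handles run (168–207,430), (373–413,439), (578–618,458). The tab is at (495,280), bin rim corners are (305,219)–(473,334), and the purple-stoppered bottle behind the slide is at (446,170). I see about 7 caps, 2 + 2 + 3.

Run:
```python
from h import *
P=lambda u,v,z:plane("top",115+u/3,110+v/3,z)[:2].round(3)
for n,pts,z in [("c1",[(168,430),(207,430),(217,392),(332,402),(325,492),(207,485)],.092),
("c2",[(373,439),(413,439),(417,398),(537,402),(532,487),(415,484)],.092),
("c3",[(578,458),(618,458),(622,412),(740,412),(735,495),(622,497)],.092),
("bin",[(305,219),(474,219),(473,334),(303,334)],.131),("tab",[(474,280),(518,280)],.16),("stopper",[(446,170)],.17),
("tray",[(218,370),(723,402),(720,515)],.015)]:
    print(n,[P(u,v,z).tolist() for u,v in pts])
```

```text
c1 [[0.45, 0.159], [0.449, 0.12], [0.487, 0.11], [0.474, -0.006], [0.384, 0.002], [0.394, 0.119]]
c2 [[0.436, -0.047], [0.435, -0.087], [0.476, -0.091], [0.469, -0.212], [0.384, -0.205], [0.39, -0.088]]
c3 [[0.412, -0.252], [0.41, -0.292], [0.456, -0.297], [0.453, -0.416], [0.371, -0.408], [0.372, -0.295]]
bin [[0.654, 0.013], [0.65, -0.155], [0.536, -0.152], [0.54, 0.015]]
tab [[0.586, -0.156], [0.585, -0.199]]
stopper [[0.693, -0.132]]
tray [[0.512, 0.13], [0.465, -0.405], [0.347, -0.398]]
```

```bash
cat >> h.py <<'E'
from scipy.spatial.transform import Rotation as Rn, Slerp
def pose():
    o=env.get_obs();return o["tool_pos"],Rn.from_euler("xyz",o["tool_rot"],degrees=True)
def tool(yaw,tilt=0):
    "tool down, x axis at az yaw; tilt = rotation vector about tool y, deg"
    return Rn.from_euler("xyz",[180,0,yaw],degrees=True)*Rn.from_rotvec([0,tilt,0],degrees=True)
def plan(wps,p=None,R=None,step=.042,turn=8.2,pivot=0):
    "wps: (pos, Rot[,n]) -> rows in tool axes; prints calls of 5. pos is TCP"
    if p is None: p,R=pose()
    rows=[];cp=np.array(p,float);cR=R
    for w in wps:
        q=np.array(w[0],float);Q=w[1]
        ang=np.degrees((R.inv()*Q).magnitude())
        n=w[2] if len(w)>2 else max(1,int(np.ceil(max(np.linalg.norm(q-p)/step,ang/turn))))
        sl=Slerp([0,1],Rn.concatenate([R,Q]))
        off=np.array([0,0,-pivot])
        a,b=p+R.apply(off),q+Q.apply(off)
        for i in range(1,n+1):
            T=sl(i/n);x=a+(b-a)*i/n-T.apply(off)
            d=(cR.inv().apply(x-cp)*100).round(1);r=((cR.inv()*T).as_rotvec(degrees=True)).round(1)
            rows.append([*d,*r]);cp=cp+cR.apply(d/100);cR=cR*Rn.from_rotvec(r,degrees=True)
        p,R=q,Q
    while len(rows)%5: rows.append([0]*6)
    for k in range(0,len(rows),5):
        print("["+",".join("{"+",".join(f'"{n}":{v:g}' for n,v in zip(["x","y","z","ax","ay","az"],r) if v)+"}" for r in rows[k:k+5])+"]")
    print("end",cp.round(4),cR.as_euler("xyz",degrees=True).round(1))
E
python3 - <<'E'
from h import *
plan([((.5,.30,.25),tool(115)),((.586,-.175,.235),tool(89))])
E
```

```text
[{"x":-3.4,"y":-1.9,"z":-0.2,"az":4.1},{"x":-3.4,"y":-1.7,"z":-0.3,"az":4.2},{"x":-3.6,"y":-1.4,"z":-0.2,"az":4.1},{"x":-3.7,"y":-1.1,"z":-0.2,"az":4.2},{"x":-3.8,"y":-0.8,"z":-0.3,"az":4.1}]
[{"x":-3.8,"y":-0.6,"z":-0.2,"az":4.1},{"x":-3.8,"y":-0.4,"z":-0.2,"az":4.2},{"x":-3.9,"z":-0.3,"az":4.1},{"x":-3.8,"y":0.3,"z":-0.2,"ax":-0.1,"ay":0.1,"az":4.1},{"x":-3.9,"y":0.5,"z":-0.2,"az":4.2}]
[{"x":-3.7,"y":0.8,"z":-0.3,"az":4.1},{"x":-3.7,"y":1,"z":-0.2,"az":4.2},{"x":-3.9,"y":-1,"z":0.1,"az":2.1},{"x":-4,"y":-0.9,"z":0.1,"az":2.2},{"x":-3.9,"y":-0.7,"z":0.1,"az":2.2}]
[{"x":-4,"y":-0.6,"z":0.2,"az":2.1},{"x":-4,"y":-0.4,"z":0.1,"az":2.2},{"x":-4,"y":-0.3,"z":0.1,"az":2.2},{"x":-4,"y":-0.1,"z":0.1,"az":2.1},{"x":-4,"z":0.2,"az":2.2}]
[{"x":-4.1,"y":0.2,"z":0.1,"az":2.2},{"x":-4,"y":0.4,"z":0.1,"az":2.1},{"x":-4,"y":0.4,"z":0.1,"az":2.2},{"x":-3.9,"y":0.7,"z":0.1,"az":2.2},{}]
end [ 0.5862 -0.1746  0.2354] [-180.   -0.   89.]
```

{"method": "jog_arm", "body": {
  "motion": [
    {"x": -3.4, "y": -1.9, "z": -0.2, "az": 4.1},
    {"x": -3.4, "y": -1.7, "z": -0.3, "az": 4.2},
    {"x": -3.6, "y": -1.4, "z": -0.2, "az": 4.1},
    {"x": -3.7, "y": -1.1, "z": -0.2, "az": 4.2},
    {"x": -3.8, "y": -0.8, "z": -0.3, "az": 4.1}
  ]
}}

```text
$.motion[0]: bad value
```

{"method": "jog_arm", "body": {
  "motion": [
    {"x": -3.8, "y": -0.6, "z": -0.2, "az": 4.1},
    {"x": -3.8, "y": -0.4, "z": -0.2, "az": 4.2},
    {"x": -3.9, "z": -0.3, "az": 4.1},
    {"x": -3.8, "y": 0.3, "z": -0.2, "az": 4.1},
    {"x": -3.9, "y": 0.5, "z": -0.2, "az": 4.2}
  ]
}}

```text
$.motion[0]: bad value
```

{"method": "jog_arm", "body": {
  "motion": [
    {"x": -3.7, "y": 0.8, "z": -0.3, "az": 4.1},
    {"x": -3.7, "y": 1, "z": -0.2, "az": 4.2},
    {"x": -3.9, "y": -1, "z": 0.1, "az": 2.1},
    {"x": -4, "y": -0.9, "z": 0.1, "az": 2.2},
    {"x": -3.9, "y": -0.7, "z": 0.1, "az": 2.2}
  ]
}}

```text
$.motion[0]: bad value
```

{"method": "jog_arm", "body": {
  "motion": [
    {"x": -4, "y": -0.6, "z": 0.2, "az": 2.1},
    {"x": -4, "y": -0.4, "z": 0.1, "az": 2.2},
    {"x": -4, "y": -0.3, "z": 0.1, "az": 2.2},
    {"x": -4, "y": -0.1, "z": 0.1, "az": 2.1},
    {"x": -4, "z": 0.2, "az": 2.2}
  ]
}}

```text
$.motion[0]: bad value
```

{"method": "jog_arm", "body": {
  "motion": [
    {"x": -4.1, "y": 0.2, "z": 0.1, "az": 2.2},
    {"x": -4, "y": 0.4, "z": 0.1, "az": 2.1},
    {"x": -4, "y": 0.4, "z": 0.1, "az": 2.2},
    {"x": -3.9, "y": 0.7, "z": 0.1, "az": 2.2},
    {}
  ]
}}

```text
$.motion[0]: bad value
```

Run:
```python
from h import *
p=env.camera_params("wrist");im=env.read_camera("wrist");cv2.imwrite("pics/w1.png",im[:,:,::-1])
print(p["fx"],np.round(p["extrinsics"],3).tolist())
print(env.get_obs()["tool_pos"],env.get_obs()["tool_rot"],env.get_obs()["qpos"],proj("wrist",(.586,-.178,.16),p))
```

```text
297.42466766651364 [[0.265, 0.964, -0.001, -0.649], [-0.921, 0.253, -0.298, 0.035], [-0.287, 0.08, 0.955, -0.392], [0.0, 0.0, 0.0, 1.0]]
[0.17191795 0.62640696 0.22170859] [-1.79914693e+02  5.13395254e-03  1.64659326e+02] [-73.84912183  18.42920132  -4.01582308  83.15945989   1.29507236
  78.5418709   -3.25949813] (np.float64(-152.33704628707187), np.float64(622.4880043224608))
```

View pics/w1.png

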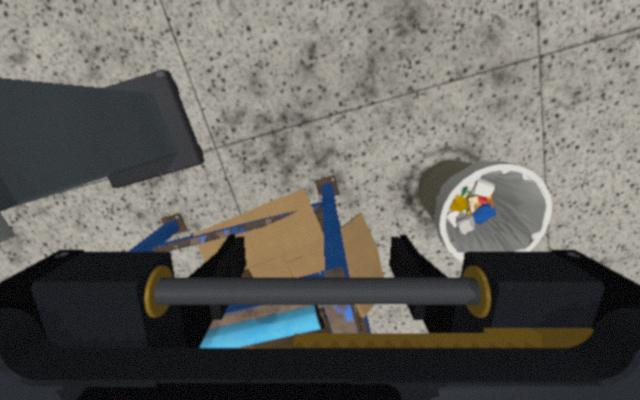

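The wrist view shows only the floor and the gripper at the bottom, because the arm never moved. Every row needs all six keys.

{"method": "jog_arm", "body": {
  "motion": [
    {"x": -3.4, "y": -1.9, "z": -0.2, "ax": 0, "ay": 0, "az": 4.1},
    {"x": -3.4, "y": -1.7, "z": -0.3, "ax": 0, "ay": 0, "az": 4.2},
    {"x": -3.6, "y": -1.4, "z": -0.2, "ax": 0, "ay": 0, "az": 4.1},
    {"x": -3.7, "y": -1.1, "z": -0.2, "ax": 0, "ay": 0, "az": 4.2},
    {"x": -3.8, "y": -0.8, "z": -0.3, "ax": 0, "ay": 0, "az": 4.1}
  ]
}}

```text
time_s: 0.65
tool_pos: [0.3099, 0.4896, 0.2343]
tool_rot: [-180.0, -0.0, 143.8]
force: [0.5, -0.3, 0.6]
grip_width: 0.0871
grasp_force: 0.0
```

```bash
sed -i 's/ if v)+"}"/)+"}"/' h.py
```

{"method": "jog_arm", "body": {
  "motion": [
    {"x": -3.8, "y": -0.6, "z": -0.2, "ax": 0, "ay": 0, "az": 4.1},
    {"x": -3.8, "y": -0.4, "z": -0.2, "ax": 0, "ay": 0, "az": 4.2},
    {"x": -3.9, "y": 0, "z": -0.3, "ax": 0, "ay": 0, "az": 4.1},
    {"x": -3.8, "y": 0.3, "z": -0.2, "ax": 0, "ay": 0, "az": 4.1},
    {"x": -3.9, "y": 0.5, "z": -0.2, "ax": 0, "ay": 0, "az": 4.2}
  ]
}}

```text
time_s: 1.15
tool_pos: [0.4466, 0.3535, 0.2455]
tool_rot: [-180.0, -0.0, 123.1]
force: [-0.6, 0.5, 0.4]
grip_width: 0.0871
grasp_force: 0.0
```

{"method": "jog_arm", "body": {
  "motion": [
    {"x": -3.7, "y": 0.8, "z": -0.3, "ax": 0, "ay": 0, "az": 4.1},
    {"x": -3.7, "y": 1, "z": -0.2, "ax": 0, "ay": 0, "az": 4.2},
    {"x": -3.9, "y": -1, "z": 0.1, "ax": 0, "ay": 0, "az": 2.1},
    {"x": -4, "y": -0.9, "z": 0.1, "ax": 0, "ay": 0, "az": 2.2},
    {"x": -3.9, "y": -0.7, "z": 0.1, "ax": 0, "ay": 0, "az": 2.2}
  ]
}}

```text
time_s: 1.65
tool_pos: [0.5216, 0.1799, 0.2472]
tool_rot: [-180.0, 0.0, 108.4]
force: [1.2, 0.6, 0.4]
grip_width: 0.087
grasp_force: 0.0
```

{"method": "jog_arm", "body": {
  "motion": [
    {"x": -4, "y": -0.6, "z": 0.2, "ax": 0, "ay": 0, "az": 2.1},
    {"x": -4, "y": -0.4, "z": 0.1, "ax": 0, "ay": 0, "az": 2.2},
    {"x": -4, "y": -0.3, "z": 0.1, "ax": 0, "ay": 0, "az": 2.2},
    {"x": -4, "y": -0.1, "z": 0.1, "ax": 0, "ay": 0, "az": 2.1},
    {"x": -4, "y": 0, "z": 0.2, "ax": 0, "ay": 0, "az": 2.2}
  ]
}}

```text
time_s: 2.15
tool_pos: [0.5569, -0.0174, 0.2405]
tool_rot: [180.0, -0.0, 97.6]
force: [0.2, -0.6, 0.5]
grip_width: 0.0873
grasp_force: 0.0
```

{"method": "jog_arm", "body": {
  "motion": [
    {"x": -4.1, "y": 0.2, "z": 0.1, "ax": 0, "ay": 0, "az": 2.2},
    {"x": -4, "y": 0.4, "z": 0.1, "ax": 0, "ay": 0, "az": 2.1},
    {"x": -4, "y": 0.4, "z": 0.1, "ax": 0, "ay": 0, "az": 2.2},
    {"x": -3.9, "y": 0.7, "z": 0.1, "ax": 0, "ay": 0, "az": 2.2},
    {"x": 0, "y": 0, "z": 0, "ax": 0, "ay": 0, "az": 0}
  ]
}}

```text
time_s: 2.65
tool_pos: [0.5849, -0.1818, 0.2363]
tool_rot: [-180.0, 0.3, 88.4]
force: [0.1, 0.2, -0.1]
grip_width: 0.0867
grasp_force: 0.0
```

Run:
```python
from h import *
p=env.camera_params("wrist");im=env.read_camera("wrist");cv2.imwrite("pics/w1.png",im[:,:,::-1])
print(p["fx"],np.round(p["extrinsics"],3).tolist())
print(env.get_obs()["tool_pos"],env.get_obs()["tool_rot"],env.get_obs()["qpos"],proj("wrist",(.586,-.178,.16),p))
```

```text
297.42466766651364 [[1.0, -0.029, -0.0, -0.589], [0.028, 0.953, -0.301, 0.198], [0.009, 0.301, 0.954, -0.355], [0.0, 0.0, 0.0, 1.0]]
[ 0.5853131  -0.17804     0.23613756] [-1.79940439e+02  1.07304935e-01  8.86065748e+01] [-17.88588248  15.42048725  39.25031035  89.04779271  -9.74288319
  79.07277993  20.81354347] (np.float64(319.5079131260776), np.float64(204.72399640803314))
```

View pics/w1.png

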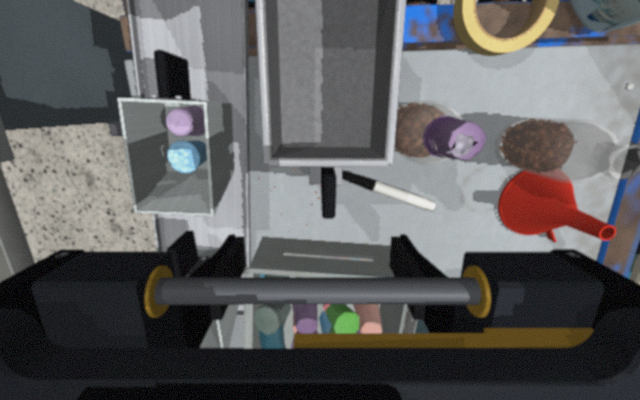

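The tab is at (328,167–217), just ahead of the bin. The stoppered bottle at (455,140) is clear of the hand.

Run:
```python
from h import *
for v in (168,195,217): print(plane("wrist",328,v,.16).round(3))
p=env.camera_params("wrist");E=p["extrinsics"];print((-E[:3,:3].T@E[:3,3]).round(3))
o=env.get_obs();p0,_=pose();print(p0)
plan([((.589,-.178,.235),tool(89)),((.589,-.178,.127),tool(89),3)])
```

```text
[ 0.594 -0.143  0.16 ]
[ 0.594 -0.166  0.16 ]
[ 0.593 -0.185  0.16 ]
[ 0.587 -0.096  0.398]
[ 0.5853131  -0.17804     0.23613756]
[{"x":0,"y":0.4,"z":0.1,"ax":-0.1,"ay":0.1,"az":-0.4},{"x":0,"y":-0,"z":3.6,"ax":0,"ay":0,"az":0},{"x":0,"y":-0,"z":3.6,"ax":0,"ay":0,"az":0},{"x":0,"y":-0,"z":3.6,"ax":0,"ay":0,"az":0},{"x":0,"y":0,"z":0,"ax":0,"ay":0,"az":0}]
end [ 0.5894 -0.1782  0.1271] [180.   0.  89.]
```

{"method": "jog_arm", "body": {
  "motion": [
    {"x": 0.5, "y": 0.4, "z": 0, "ax": 0, "ay": 0, "az": 0},
    {"x": 0, "y": 0, "z": 3.6, "ax": 0, "ay": 0, "az": 0},
    {"x": 0, "y": 0, "z": 3.6, "ax": 0, "ay": 0, "az": 0},
    {"x": 0, "y": 0, "z": 3.6, "ax": 0, "ay": 0, "az": 0},
    {"x": 0, "y": 0, "z": 0, "ax": 0, "ay": 0, "az": 0}
  ]
}}

```text
time_s: 3.2
tool_pos: [0.5873, -0.1649, 0.1234]
tool_rot: [-179.5, -0.2, 89.2]
force: [-0.1, 0.1, 0.6]
grip_width: 0.0872
grasp_force: 0.0
```

{"method": "jog_arm", "body": {
  "motion": [
    {"x": 0, "y": 0, "z": 0, "ax": 0, "ay": 0, "az": 0},
    {"x": 0, "y": 0, "z": 0, "ax": 0, "ay": 0, "az": 0},
    {"x": 0, "y": 0, "z": 0, "ax": 0, "ay": 0, "az": 0},
    {"x": 0, "y": 0, "z": 0, "ax": 0, "ay": 0, "az": 0},
    {"x": 0, "y": 0, "z": 0, "ax": 0, "ay": 0, "az": 0}
  ],
  "claw": -1,
  "squeeze": 40
}}

```text
time_s: 3.7
tool_pos: [0.5909, -0.1694, 0.1295]
tool_rot: [179.9, -0.0, 89.0]
force: [-0.2, 0.4, -1.3]
grip_width: 0.0553
grasp_force: 0.0
```

{"method": "jog_arm", "body": {
  "motion": [
    {"x": 0, "y": 0, "z": 0, "ax": 0, "ay": 0, "az": 0},
    {"x": 0, "y": 0, "z": 0, "ax": 0, "ay": 0, "az": 0},
    {"x": 0, "y": 0, "z": 0, "ax": 0, "ay": 0, "az": 0},
    {"x": 0, "y": 0, "z": 0, "ax": 0, "ay": 0, "az": 0},
    {"x": 0, "y": 0, "z": 0, "ax": 0, "ay": 0, "az": 0}
  ]
}}

```text
time_s: 4.2
tool_pos: [0.5933, -0.1693, 0.1287]
tool_rot: [179.6, 0.1, 89.0]
force: [14.0, -1.4, -9.9]
grip_width: 0.0155
grasp_force: 7.3
```

{"method": "jog_arm", "body": {
  "motion": [
    {"x": 0, "y": 0.2, "z": 0, "ax": 0, "ay": 0, "az": 0},
    {"x": 0, "y": 0, "z": 0, "ax": 0, "ay": 0, "az": 0},
    {"x": 0, "y": 0, "z": 0, "ax": 0, "ay": 0, "az": 0},
    {"x": 0, "y": 0, "z": 0, "ax": 0, "ay": 0, "az": 0},
    {"x": 0, "y": 0, "z": 0, "ax": 0, "ay": 0, "az": 0}
  ]
}}

```text
time_s: 4.7
tool_pos: [0.5949, -0.1693, 0.1288]
tool_rot: [179.7, 0.1, 88.9]
force: [8.1, -0.0, -4.6]
grip_width: 0.0118
grasp_force: 40.0
```

{"method": "jog_arm", "body": {
  "motion": [
    {"x": 1, "y": 0.1, "z": 0, "ax": 0, "ay": 0, "az": 0},
    {"x": 1.5, "y": 0, "z": 0, "ax": 0, "ay": 0, "az": 0},
    {"x": 1.5, "y": 0, "z": 0, "ax": 0, "ay": 0, "az": 0},
    {"x": 1.5, "y": 0, "z": 0, "ax": 0, "ay": 0, "az": 0},
    {"x": 1.5, "y": 0, "z": 0, "ax": 0, "ay": 0, "az": 0}
  ]
}}

```text
time_s: 5.2
tool_pos: [0.5971, -0.0996, 0.1287]
tool_rot: [179.7, 0.1, 88.9]
force: [8.6, -1.3, -4.9]
grip_width: 0.0115
grasp_force: 40.0
```

{"method": "jog_arm", "body": {
  "motion": [
    {"x": 1.8, "y": 0, "z": 0, "ax": 0, "ay": 0, "az": 0},
    {"x": 2, "y": 0, "z": 0, "ax": 0, "ay": 0, "az": 0},
    {"x": 2, "y": 0, "z": 0, "ax": 0, "ay": 0, "az": 0},
    {"x": 1.5, "y": 0, "z": 0, "ax": 0, "ay": 0, "az": 0},
    {"x": 0.7, "y": 0, "z": 0, "ax": 0, "ay": 0, "az": 0}
  ]
}}

```text
time_s: 5.7
tool_pos: [0.5997, -0.0188, 0.1288]
tool_rot: [179.5, 0.1, 89.0]
force: [10.6, -10.8, -7.6]
grip_width: 0.012
grasp_force: 40.1
```

{"method": "jog_arm", "body": {
  "motion": [
    {"x": 0, "y": 0, "z": 0, "ax": 0, "ay": 0, "az": 0},
    {"x": 0, "y": 0, "z": 0, "ax": 0, "ay": 0, "az": 0},
    {"x": 0, "y": 0, "z": 0, "ax": 0, "ay": 0, "az": 0},
    {"x": 0, "y": 0, "z": 0, "ax": 0, "ay": 0, "az": 0},
    {"x": 0, "y": 0, "z": 0, "ax": 0, "ay": 0, "az": 0}
  ]
}}

```text
time_s: 6.2
tool_pos: [0.5997, -0.0193, 0.1288]
tool_rot: [179.5, 0.0, 88.9]
force: [10.8, -0.3, -6.9]
grip_width: 0.0118
grasp_force: 40.1
```

{"method": "jog_arm", "body": {
  "motion": [
    {"x": 0, "y": 0, "z": 0, "ax": 0, "ay": 0, "az": 0},
    {"x": 0, "y": 0, "z": 0, "ax": 0, "ay": 0, "az": 0},
    {"x": 0, "y": 0, "z": 0, "ax": 0, "ay": 0, "az": 0},
    {"x": 0, "y": 0, "z": 0, "ax": 0, "ay": 0, "az": 0},
    {"x": 0, "y": 0, "z": 0, "ax": 0, "ay": 0, "az": 0}
  ],
  "claw": 0.2
}}

```text
time_s: 6.7
tool_pos: [0.5958, -0.0194, 0.1285]
tool_rot: [-180.0, -0.0, 89.0]
force: [-0.7, 0.2, 0.5]
grip_width: 0.0444
grasp_force: 0.0
```

{"method": "jog_arm", "body": {
  "motion": [
    {"x": 0, "y": 0, "z": -3, "ax": 0, "ay": 0, "az": 0},
    {"x": 0, "y": 0, "z": -5, "ax": 0, "ay": 0, "az": 0},
    {"x": 0, "y": 0, "z": -5, "ax": 0, "ay": 0, "az": 0},
    {"x": 0, "y": -5, "z": -3, "ax": 0, "ay": 0, "az": 0},
    {"x": 0, "y": -5, "z": 0, "ax": 0, "ay": 0, "az": 0}
  ]
}}

```text
time_s: 7.2
tool_pos: [0.5052, -0.0184, 0.2882]
tool_rot: [179.6, 0.1, 88.9]
force: [-0.1, 0.8, -0.6]
grip_width: 0.0519
grasp_force: 0.0
```

Run:
```python
from h import *
print(pose()[0],env.get_obs()["force"])
im=env.read_camera("top");crop(im,"pics/top1c.png",115,130,375,290,3)
```

```text
[ 0.5052458  -0.01837943  0.28816592] [-0.1290037   0.83951492 -0.55094501]
```

View pics/top1c.png

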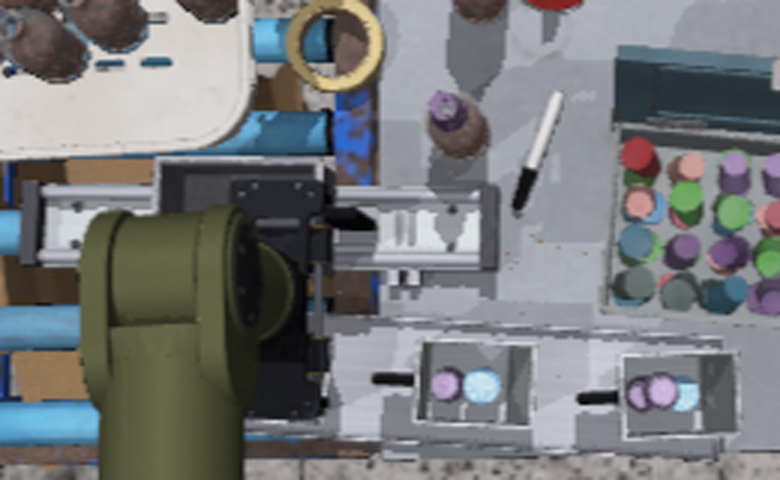

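The carrier is now at the middle station: the bin spans (158–330) between the slide ends at 22 and 498. Cups 2 and 3 haven't moved, and the arm hides cup 1. I'll grasp cup 3 with the hand leaned back 20°.

```bash
cat >> h.py <<'E'
def G(x,y,z,yaw,tilt):
    "tool pose that puts the grasp point at x,y,z"
    R=tool(yaw,tilt);return np.array([x,y,z])+R.apply([0,0,.019]),R
def pourpath(lx,ly,yaw,lean,th0,th1,step,z0,z1,dx=.144,dz=.024,zt=70):
    "grip poses keeping the lip at lx,ly while tilting th0->th1"
    out=[]
    for th in np.arange(th0,th1+.1,step):
        t=np.radians(th);lz=np.interp(th,[0,zt],[z0,z1])
        b=dx*np.cos(t)+dz*np.sin(t);u=dx*np.sin(t)-dz*np.cos(t)
        d=np.array([np.cos(np.radians(yaw)),np.sin(np.radians(yaw))])
        g=np.array([lx,ly])+d*b
        out.append((*G(g[0],g[1],lz+u,yaw,lean+th),1))
    return out
E
python3 - <<'E'
from h import *
plan([G(.415,-.268,.20,89,-20),(*G(.415,-.268,.068,89,-20),4)])
E
```

```text
[{"x":-3.7,"y":-1.1,"z":1.5,"ax":-0,"ay":-2.9,"az":-0},{"x":-3.6,"y":-1,"z":1.6,"ax":-0.1,"ay":-2.9,"az":-0},{"x":-3.5,"y":-1.1,"z":1.8,"ax":-0,"ay":-2.9,"az":-0},{"x":-3.4,"y":-1,"z":2,"ax":-0.1,"ay":-2.9,"az":-0},{"x":-3.3,"y":-1.1,"z":2.2,"ax":-0,"ay":-2.9,"az":-0.1}]
[{"x":-3.2,"y":-1,"z":2.3,"ax":-0.1,"ay":-2.9,"az":0},{"x":-3.1,"y":-1.1,"z":2.5,"ax":-0,"ay":-2.9,"az":0},{"x":1.1,"y":-0,"z":3.1,"ax":-0,"ay":-0,"az":0},{"x":1.1,"y":-0,"z":3.1,"ax":-0,"ay":-0,"az":0},{"x":1.2,"y":-0,"z":3.1,"ax":-0,"ay":-0,"az":0}]
[{"x":1.1,"y":-0,"z":3.1,"ax":-0,"ay":-0,"az":0},{"x":0,"y":0,"z":0,"ax":0,"ay":0,"az":0},{"x":0,"y":0,"z":0,"ax":0,"ay":0,"az":0},{"x":0,"y":0,"z":0,"ax":0,"ay":0,"az":0},{"x":0,"y":0,"z":0,"ax":0,"ay":0,"az":0}]
end [ 0.4151 -0.2745  0.0501] [-180.   20.   89.]
```

{"method": "jog_arm", "body": {
  "motion": [
    {"x": -3.7, "y": -1.1, "z": 1.5, "ax": 0, "ay": -2.9, "az": 0},
    {"x": -3.6, "y": -1, "z": 1.6, "ax": 0, "ay": -2.9, "az": 0},
    {"x": -3.5, "y": -1.1, "z": 1.8, "ax": 0, "ay": -2.9, "az": 0},
    {"x": -3.4, "y": -1, "z": 2, "ax": -0.1, "ay": -2.9, "az": 0},
    {"x": -3.3, "y": -1.1, "z": 2.2, "ax": 0, "ay": -2.9, "az": 0}
  ],
  "claw": 1,
  "squeeze": 60
}}

```text
time_s: 7.75
tool_pos: [0.4463, -0.2018, 0.2107]
tool_rot: [179.9, 14.6, 89.0]
force: [0.8, -0.0, 0.6]
grip_width: 0.0828
grasp_force: 0.0
```

{"method": "jog_arm", "body": {
  "motion": [
    {"x": -3.2, "y": -1, "z": 2.3, "ax": -0.1, "ay": -2.9, "az": 0},
    {"x": -3.1, "y": -1.1, "z": 2.5, "ax": 0, "ay": -2.9, "az": 0},
    {"x": 0, "y": 0, "z": 0, "ax": 0, "ay": 0, "az": 0},
    {"x": 0, "y": 0, "z": 0, "ax": 0, "ay": 0, "az": 0},
    {"x": 0, "y": 0, "z": 0, "ax": 0, "ay": 0, "az": 0}
  ]
}}

```text
time_s: 8.25
tool_pos: [0.4257, -0.273, 0.1828]
tool_rot: [179.7, 20.3, 89.0]
force: [0.4, -0.7, 0.7]
grip_width: 0.0868
grasp_force: 0.0
```

Run:
```python
from h import *
p=env.camera_params("wrist");im=env.read_camera("wrist");cv2.imwrite("pics/w2.png",im[:,:,::-1])
o=env.get_obs();print(o["tool_pos"],o["tool_rot"],o["qpos"].round(0))
for P in [(.415,-.268,.091),(.415,-.248,.091),(.415,-.293,.091)]: print(np.round(proj("wrist",P,p)))
```

```text
[ 0.4258385  -0.2729707   0.18292774] [179.70539076  20.27420295  88.98698853] [-27.  -7.  40. 116.  26.  66.   2.]
[305. 165.]
[304. 144.]
[306. 190.]
```

View pics/w2.png

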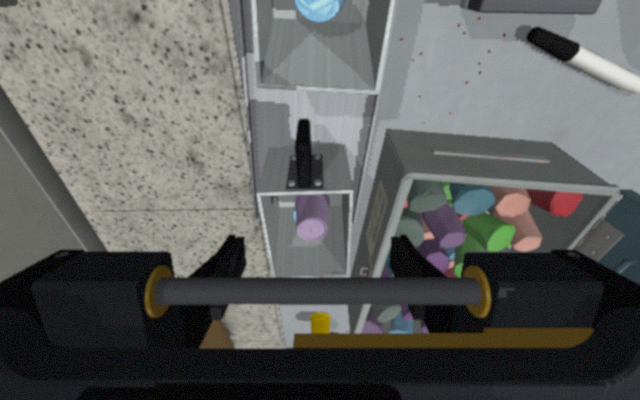

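The handle is at (303,120–187), within a few mm of my prediction (304–306,144–190), so I descend.

Run:
```python
from h import *
plan([(*G(.415,-.268,.18,89,-20),2),(*G(.414,-.268,.068,89,-20),5)])
```

```text
[{"x":0.3,"y":-0.6,"z":1,"ax":0.1,"ay":0.1,"az":-0},{"x":0.3,"y":-0.5,"z":1,"ax":0.2,"ay":0.2,"az":-0},{"x":0.7,"y":-0,"z":2.1,"ax":-0,"ay":-0,"az":-0},{"x":0.8,"y":-0,"z":2.1,"ax":-0,"ay":-0,"az":-0},{"x":0.8,"y":-0.1,"z":2.1,"ax":-0,"ay":-0,"az":-0}]
[{"x":0.7,"y":0,"z":2.1,"ax":-0,"ay":-0,"az":-0},{"x":0.8,"y":0,"z":2.1,"ax":-0,"ay":-0,"az":-0},{"x":0,"y":0,"z":0,"ax":0,"ay":0,"az":0},{"x":0,"y":0,"z":0,"ax":0,"ay":0,"az":0},{"x":0,"y":0,"z":0,"ax":0,"ay":0,"az":0}]
end [ 0.4139 -0.2742  0.0504] [-180.   20.   89.]
```

{"method": "jog_arm", "body": {
  "motion": [
    {"x": 0.3, "y": -0.6, "z": 1, "ax": 0.1, "ay": 0.1, "az": 0},
    {"x": 0.3, "y": -0.5, "z": 1, "ax": 0.2, "ay": 0.2, "az": 0},
    {"x": 0.7, "y": 0, "z": 2.1, "ax": 0, "ay": 0, "az": 0},
    {"x": 0.8, "y": 0, "z": 2.1, "ax": 0, "ay": 0, "az": 0},
    {"x": 0.8, "y": 0, "z": 2.1, "ax": 0, "ay": 0, "az": 0}
  ]
}}

```text
time_s: 8.8
tool_pos: [0.4129, -0.2745, 0.0928]
tool_rot: [-179.9, 19.9, 88.9]
force: [0.2, 0.1, -0.5]
grip_width: 0.0871
grasp_force: 0.0
```

{"method": "jog_arm", "body": {
  "motion": [
    {"x": 0.7, "y": 0, "z": 2.1, "ax": 0, "ay": 0, "az": 0},
    {"x": 0.8, "y": 0, "z": 2.1, "ax": 0, "ay": 0, "az": 0},
    {"x": 0, "y": 0, "z": 0, "ax": 0, "ay": 0, "az": 0},
    {"x": 0, "y": 0, "z": 0, "ax": 0, "ay": 0, "az": 0},
    {"x": 0, "y": 0, "z": 0, "ax": 0, "ay": 0, "az": 0}
  ]
}}

```text
time_s: 9.3
tool_pos: [0.4143, -0.2753, 0.0507]
tool_rot: [180.0, 20.0, 88.9]
force: [-0.9, -0.2, -0.1]
grip_width: 0.0872
grasp_force: 0.0
```

Run:
```python
from h import *
o=env.get_obs();p,R=pose();print(p,o["tool_rot"],"grip",p+R.apply([0,0,-.019]),o["qpos"].round(0),o["force"].round(1))
```

```text
[ 0.41428378 -0.27532868  0.05065288] [179.99574815  20.00185792  88.90845573] grip [ 0.41440618 -0.26883087  0.06850683] [-25.   5.  43. 125.  21.  48.   3.] [-0.9 -0.2 -0.1]
```

Close on the handle and lift.

{"method": "jog_arm", "body": {
  "motion": [
    {"x": 0, "y": 0, "z": 0, "ax": 0, "ay": 0, "az": 0},
    {"x": 0, "y": 0, "z": 0, "ax": 0, "ay": 0, "az": 0},
    {"x": 0, "y": 0, "z": 0, "ax": 0, "ay": 0, "az": 0},
    {"x": 0, "y": 0, "z": 0, "ax": 0, "ay": 0, "az": 0},
    {"x": 0, "y": 0, "z": 0, "ax": 0, "ay": 0, "az": 0}
  ],
  "claw": -1,
  "squeeze": 60
}}

```text
time_s: 9.8
tool_pos: [0.4136, -0.2751, 0.0498]
tool_rot: [-179.9, 20.0, 88.9]
force: [-0.0, -0.4, 0.0]
grip_width: 0.0548
grasp_force: 0.0
```

{"method": "jog_arm", "body": {
  "motion": [
    {"x": 0, "y": 0, "z": 0, "ax": 0, "ay": 0, "az": 0},
    {"x": 0, "y": 0, "z": 0, "ax": 0, "ay": 0, "az": 0},
    {"x": 0, "y": 0, "z": 0, "ax": 0, "ay": 0, "az": 0},
    {"x": 0, "y": 0, "z": 0, "ax": 0, "ay": 0, "az": 0},
    {"x": 0, "y": 0, "z": 0, "ax": 0, "ay": 0, "az": 0}
  ]
}}

```text
time_s: 10.3
tool_pos: [0.4135, -0.2752, 0.0497]
tool_rot: [-179.9, 20.0, 88.9]
force: [0.1, -0.3, 0.5]
grip_width: 0.0152
grasp_force: 0.0
```

{"method": "jog_arm", "body": {
  "motion": [
    {"x": 0, "y": 0, "z": 0, "ax": 0, "ay": 0, "az": 0},
    {"x": 0, "y": 0, "z": 0, "ax": 0, "ay": 0, "az": 0},
    {"x": 0, "y": 0, "z": 0, "ax": 0, "ay": 0, "az": 0},
    {"x": 0, "y": 0, "z": 0, "ax": 0, "ay": 0, "az": 0},
    {"x": 0, "y": 0, "z": 0, "ax": 0, "ay": 0, "az": 0}
  ]
}}

```text
time_s: 10.8
tool_pos: [0.4138, -0.275, 0.0498]
tool_rot: [-179.9, 20.0, 88.9]
force: [1.4, -0.4, -1.0]
grip_width: 0.0119
grasp_force: 59.9
```

Run:
```python
from h import *
o=env.get_obs();p,R=pose();print(p,o["tool_rot"],"grip",p+R.apply([0,0,-.019]),o["grip_width"],o["grasp_force"])
g=p+R.apply([0,0,-.019]);g[2]+=.19
plan([(*G(g[0],g[1],g[2]-.15,89,-20),2),(*G(*g,89,-20),4),G(.43,.0,.26,89,-20),G(.595,.244,.24,88.2,-20)],step=.03)
plan(pourpath(.598,.10,88.2,-20,0,115,5,.26,.16),*G(.595,.244,.24,88.2,-20))
```

```text
[ 0.41381882 -0.27503795  0.04979014] [-179.93565662   19.99292448   88.93867855] grip [ 0.41396048 -0.26854329  0.06764509] 0.011875093790793408 59.892529752105474
[{"x":-0.7,"y":-0,"z":-1.9,"ax":-0,"ay":-0,"az":-0},{"x":-0.7,"y":-0,"z":-1.9,"ax":-0.1,"ay":-0,"az":-0.1},{"x":-1.2,"y":-0,"z":-3.5,"ax":0,"ay":-0,"az":0},{"x":-1.3,"y":-0,"z":-3.5,"ax":0,"ay":-0,"az":0},{"x":-1.3,"y":-0,"z":-3.5,"ax":0,"ay":-0,"az":0}]
[{"x":-1.3,"y":-0,"z":-3.6,"ax":0,"ay":-0,"az":0},{"x":2.8,"y":0.1,"z":-1,"ax":0,"ay":-0,"az":0},{"x":2.8,"y":0.2,"z":-1,"ax":0,"ay":-0,"az":0},{"x":2.8,"y":0.1,"z":-1.1,"ax":0,"ay":-0,"az":0},{"x":2.8,"y":0.1,"z":-1,"ax":0,"ay":-0,"az":0}]
[{"x":2.8,"y":0.1,"z":-1.1,"ax":0,"ay":-0,"az":0},{"x":2.8,"y":0.2,"z":-1,"ax":0,"ay":-0,"az":0},{"x":2.8,"y":0.1,"z":-1.1,"ax":0,"ay":-0,"az":0},{"x":2.8,"y":0.1,"z":-1,"ax":0,"ay":-0,"az":0},{"x":2.8,"y":0.2,"z":-1.1,"ax":0,"ay":-0,"az":0}]
[{"x":2.4,"y":1.6,"z":-0.6,"ax":0,"ay":-0,"az":0.1},{"x":2.4,"y":1.6,"z":-0.7,"ax":0.1,"ay":-0,"az":0.1},{"x":2.3,"y":1.6,"z":-0.6,"ax":-0,"ay":-0,"az":0.1},{"x":2.4,"y":1.6,"z":-0.7,"ax":0,"ay":-
[... 932 characters left out ...]
":-0,"ay":5,"az":0},{"x":-0.6,"y":-0,"z":-0.7,"ax":-0,"ay":5,"az":0},{"x":-0.6,"y":-0,"z":-0.7,"ax":-0,"ay":5,"az":0},{"x":-0.6,"y":-0,"z":-0.7,"ax":-0,"ay":5,"az":0}]
[{"x":-0.1,"y":-0,"z":-1.3,"ax":-0,"ay":5,"az":0},{"x":-0.1,"y":-0,"z":-1.2,"ax":-0,"ay":5,"az":0},{"x":-0.1,"y":-0,"z":-1.3,"ax":-0,"ay":5,"az":0},{"x":-0.2,"y":-0,"z":-1.2,"ax":-0,"ay":5,"az":0},{"x":-0.1,"y":-0,"z":-1.3,"ax":-0,"ay":5,"az":0}]
[{"x":-0.1,"y":-0,"z":-1.2,"ax":-0,"ay":5,"az":0},{"x":-0.1,"y":-0,"z":-1.3,"ax":-0,"ay":5,"az":0},{"x":-0.2,"y":-0,"z":-1.2,"ax":-0,"ay":5,"az":0},{"x":-0.1,"y":-0,"z":-1.3,"ax":-0,"ay":5,"az":0},{"x":0,"y":0,"z":0,"ax":0,"ay":0,"az":0}]
end [0.5978 0.0795 0.3021] [  0.  -85.  -91.8]
```

{"method": "jog_arm", "body": {
  "motion": [
    {"x": -0.7, "y": 0, "z": -1.9, "ax": 0, "ay": 0, "az": 0},
    {"x": -0.7, "y": 0, "z": -1.9, "ax": 0, "ay": 0, "az": 0},
    {"x": -1.2, "y": 0, "z": -3.5, "ax": 0, "ay": 0, "az": 0},
    {"x": -1.3, "y": 0, "z": -3.5, "ax": 0, "ay": 0, "az": 0},
    {"x": -1.3, "y": 0, "z": -3.5, "ax": 0, "ay": 0, "az": 0}
  ]
}}

```text
time_s: 11.3
tool_pos: [0.4123, -0.2749, 0.2024]
tool_rot: [-179.8, 19.9, 88.9]
force: [1.2, 0.5, -3.1]
grip_width: 0.0118
grasp_force: 59.9
```

{"method": "jog_arm", "body": {
  "motion": [
    {"x": -1.3, "y": 0, "z": -3.6, "ax": 0, "ay": 0, "az": 0},
    {"x": 2.8, "y": 0.1, "z": -1, "ax": 0, "ay": 0, "az": 0},
    {"x": 2.8, "y": 0.2, "z": -1, "ax": 0, "ay": 0, "az": 0},
    {"x": 2.8, "y": 0.1, "z": -1.1, "ax": 0, "ay": 0, "az": 0},
    {"x": 2.8, "y": 0.1, "z": -1, "ax": 0, "ay": 0, "az": 0}
  ]
}}

```text
time_s: 11.8
tool_pos: [0.4201, -0.1547, 0.2397]
tool_rot: [-179.8, 19.9, 88.9]
force: [0.8, -0.5, -2.7]
grip_width: 0.0117
grasp_force: 59.9
```

{"method": "jog_arm", "body": {
  "motion": [
    {"x": 2.8, "y": 0.1, "z": -1.1, "ax": 0, "ay": 0, "az": 0},
    {"x": 2.8, "y": 0.2, "z": -1, "ax": 0, "ay": 0, "az": 0},
    {"x": 2.8, "y": 0.1, "z": -1.1, "ax": 0, "ay": 0, "az": 0},
    {"x": 2.8, "y": 0.1, "z": -1, "ax": 0, "ay": 0, "az": 0},
    {"x": 2.8, "y": 0.2, "z": -1.1, "ax": 0, "ay": 0, "az": 0}
  ]
}}

```text
time_s: 12.3
tool_pos: [0.43, -0.0055, 0.2415]
tool_rot: [-179.8, 20.0, 88.9]
force: [0.1, 0.3, -2.3]
grip_width: 0.0117
grasp_force: 59.9
```

Run:
```python
from h import *
o=env.get_obs();p,R=pose();g=p+R.apply([0,0,-.019]);print(p,o["tool_rot"],"grip",g,o["qpos"].round(0))
im=env.read_camera("scene");crop(im,"pics/s3.png",180,110,440,280,3)
plan([G(.595,.244,.24,88.2,-20)],step=.03)
```

```text
[ 0.43002929 -0.00545169  0.24146843] [-179.78125479   19.99785152   88.92722741] grip [0.43022346 0.00104348 0.25932271] [-40.  -7.  20. 111.  21.  84. -26.]
[{"x":2.3,"y":1.6,"z":-0.6,"ax":0,"ay":-0,"az":0.1},{"x":2.3,"y":1.6,"z":-0.7,"ax":0,"ay":-0,"az":0.1},{"x":2.3,"y":1.6,"z":-0.6,"ax":0.1,"ay":-0.1,"az":0.1},{"x":2.4,"y":1.6,"z":-0.6,"ax":-0,"ay":0,"az":0.1},{"x":2.3,"y":1.6,"z":-0.7,"ax":0,"ay":0,"az":0.1}]
[{"x":2.3,"y":1.6,"z":-0.6,"ax":0,"ay":-0,"az":0.1},{"x":2.3,"y":1.6,"z":-0.7,"ax":0,"ay":-0,"az":0.1},{"x":2.4,"y":1.6,"z":-0.6,"ax":0.1,"ay":-0,"az":0.2},{"x":2.3,"y":1.5,"z":-0.7,"ax":-0,"ay":-0.1,"az":0.1},{"x":2.3,"y":1.6,"z":-0.6,"ax":0,"ay":0,"az":0.1}]
end [0.5948 0.2372 0.2221] [180.   20.   88.2]
```

View pics/s3.png

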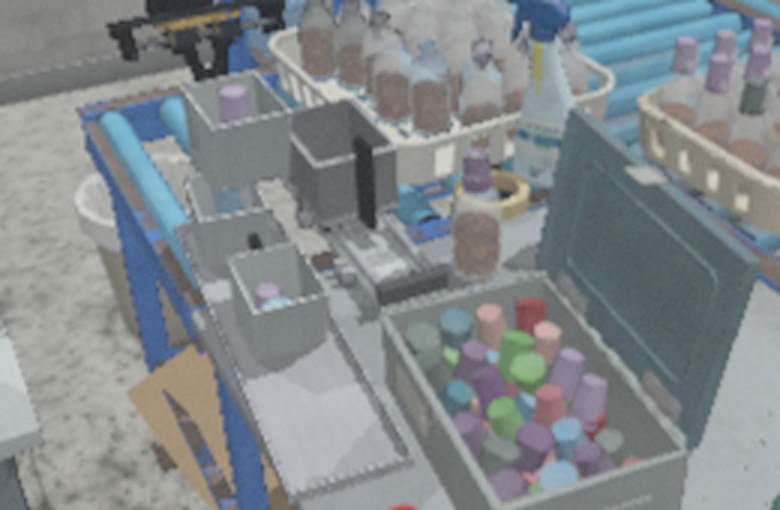

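The held cup at (235,110) is level with its caps inside, the other two stand in the tray, and the bin is at (340,150). I move over the bin and start the pour.

{"method": "jog_arm", "body": {
  "motion": [
    {"x": 2.3, "y": 1.6, "z": -0.6, "ax": 0, "ay": 0, "az": 0.1},
    {"x": 2.3, "y": 1.6, "z": -0.7, "ax": 0, "ay": 0, "az": 0.1},
    {"x": 2.3, "y": 1.6, "z": -0.6, "ax": 0, "ay": 0, "az": 0.1},
    {"x": 2.4, "y": 1.6, "z": -0.6, "ax": 0, "ay": 0, "az": 0.1},
    {"x": 2.3, "y": 1.6, "z": -0.7, "ax": 0, "ay": 0, "az": 0.1}
  ]
}}

```text
time_s: 12.85
tool_pos: [0.5136, 0.1124, 0.2315]
tool_rot: [-180.0, 20.0, 88.4]
force: [-0.6, 0.1, -2.8]
grip_width: 0.0118
grasp_force: 59.9
```

{"method": "jog_arm", "body": {
  "motion": [
    {"x": 2.3, "y": 1.6, "z": -0.6, "ax": 0, "ay": 0, "az": 0.1},
    {"x": 2.3, "y": 1.6, "z": -0.7, "ax": 0, "ay": 0, "az": 0.1},
    {"x": 2.4, "y": 1.6, "z": -0.6, "ax": 0, "ay": 0, "az": 0.1},
    {"x": 2.3, "y": 1.6, "z": -0.7, "ax": 0, "ay": 0, "az": 0.1},
    {"x": 2.3, "y": 1.6, "z": -0.6, "ax": 0, "ay": 0, "az": 0}
  ]
}}

```text
time_s: 13.35
tool_pos: [0.5974, 0.2299, 0.2221]
tool_rot: [179.9, 20.0, 88.0]
force: [-0.0, -0.5, -2.9]
grip_width: 0.0116
grasp_force: 59.9
```

{"method": "jog_arm", "body": {
  "motion": [
    {"x": 0, "y": 0.4, "z": 0, "ax": 0, "ay": 0, "az": 0},
    {"x": 0.1, "y": 0.4, "z": -0.5, "ax": 0, "ay": 5, "az": 0},
    {"x": 0, "y": 0, "z": -0.6, "ax": 0, "ay": 5, "az": 0},
    {"x": 0, "y": 0, "z": -0.5, "ax": 0, "ay": 5, "az": 0},
    {"x": 0, "y": 0, "z": -0.5, "ax": 0, "ay": 5, "az": 0}
  ]
}}

```text
time_s: 13.85
tool_pos: [0.605, 0.2332, 0.2431]
tool_rot: [179.8, -0.1, 88.0]
force: [-0.0, -1.4, -4.0]
grip_width: 0.0116
grasp_force: 59.9
```

{"method": "jog_arm", "body": {
  "motion": [
    {"x": -0.1, "y": 0, "z": -0.6, "ax": 0, "ay": 5, "az": 0},
    {"x": -0.2, "y": 0, "z": -0.5, "ax": 0, "ay": 5, "az": 0},
    {"x": -0.3, "y": 0, "z": -0.6, "ax": 0, "ay": 5, "az": 0},
    {"x": -0.3, "y": 0, "z": -0.5, "ax": 0, "ay": 5, "az": 0},
    {"x": -0.3, "y": 0, "z": -0.6, "ax": 0, "ay": 5, "az": 0}
  ]
}}

```text
time_s: 14.35
tool_pos: [0.604, 0.2161, 0.2677]
tool_rot: [179.8, -25.1, 88.1]
force: [-0.9, -0.7, -3.5]
grip_width: 0.0119
grasp_force: 59.9
```

Run:
```python
from h import *
o=env.get_obs();p,R=pose();g=p+R.apply([0,0,-.019]);print(p,o["tool_rot"],"grip",g,o["qpos"].round(0),o["force"])
print("lip",p+R.apply([0,0,-.019])+(R*Rn.from_rotvec([0,20,0],degrees=True)).apply([-.144,0,-.024]))
plan(pourpath(.598,.10,88.2,-20,50,115,5,.26,.16))
```

```text
[0.6039503  0.21608061 0.26774363] [179.82837248 -25.08913746  88.09199172] grip [0.60362518 0.20803049 0.28495088] [-21.  12.  15.  90. -29.  76.  -2.] [-0.87467729 -0.66919594 -3.53031841]
lip [0.59975427 0.08943178 0.19991347]
[{"x":0.4,"y":-0.2,"z":0.2,"ax":0.2,"ay":4.9,"az":-0.1},{"x":-0.5,"y":-0,"z":-0.6,"ax":0,"ay":5,"az":0},{"x":-0.6,"y":-0,"z":-0.7,"ax":0,"ay":5,"az":0},{"x":-0.5,"y":-0,"z":-0.7,"ax":0,"ay":5,"az":0},{"x":-0.7,"y":-0,"z":-0.7,"ax":0,"ay":5,"az":0}]
[{"x":-0.1,"y":-0,"z":-1.2,"ax":0,"ay":5,"az":0},{"x":-0.1,"y":-0,"z":-1.3,"ax":0,"ay":5,"az":0},{"x":-0.1,"y":-0,"z":-1.2,"ax":0,"ay":5,"az":0},{"x":-0.2,"y":-0,"z":-1.3,"ax":0,"ay":5,"az":0},{"x":-0.1,"y":-0,"z":-1.2,"ax":0,"ay":5,"az":0}]
[{"x":-0.1,"y":-0,"z":-1.3,"ax":0,"ay":5,"az":0},{"x":-0.1,"y":-0,"z":-1.2,"ax":0,"ay":5,"az":0},{"x":-0.1,"y":-0,"z":-1.3,"ax":0,"ay":5,"az":0},{"x":-0.2,"y":-0,"z":-1.2,"ax":-0,"ay":5,"az":0},{"x":0,"y":0,"z":0,"ax":0,"ay":0,"az":0}]
end [0.5977 0.0802 0.302 ] [  0.3 -85.  -92.1]
```

{"method": "jog_arm", "body": {
  "motion": [
    {"x": 0.4, "y": -0.2, "z": 0.2, "ax": 0, "ay": 5, "az": 0},
    {"x": -0.5, "y": 0, "z": -0.6, "ax": 0, "ay": 5, "az": 0},
    {"x": -0.6, "y": 0, "z": -0.7, "ax": 0, "ay": 5, "az": 0},
    {"x": -0.5, "y": 0, "z": -0.7, "ax": 0, "ay": 5, "az": 0},
    {"x": -0.7, "y": 0, "z": -0.7, "ax": 0, "ay": 5, "az": 0}
  ]
}}

```text
time_s: 14.85
tool_pos: [0.601, 0.1862, 0.2748]
tool_rot: [179.7, -50.1, 88.3]
force: [0.0, -0.4, -4.1]
grip_width: 0.0118
grasp_force: 59.9
```

{"method": "jog_arm", "body": {
  "motion": [
    {"x": -0.1, "y": 0, "z": -1.2, "ax": 0, "ay": 5, "az": 0},
    {"x": -0.1, "y": 0, "z": -1.3, "ax": 0, "ay": 5, "az": 0},
    {"x": -0.1, "y": 0, "z": -1.2, "ax": 0, "ay": 5, "az": 0},
    {"x": -0.2, "y": 0, "z": -1.3, "ax": 0, "ay": 5, "az": 0},
    {"x": -0.1, "y": 0, "z": -1.2, "ax": 0, "ay": 5, "az": 0}
  ]
}}

```text
time_s: 15.35
tool_pos: [0.5991, 0.1297, 0.2998]
tool_rot: [179.3, -75.0, 88.6]
force: [-0.7, 0.1, -3.6]
grip_width: 0.0116
grasp_force: 59.9
```

Run:
```python
from h import *
o=env.get_obs();p,R=pose();g=p+R.apply([0,0,-.019]);print(p,o["tool_rot"],"grip",g,o["qpos"].round(0),o["force"])
print("lip",p+R.apply([0,0,-.019])+(R*Rn.from_rotvec([0,20,0],degrees=True)).apply([-.144,0,-.024]))
```

```text
[0.59910833 0.12971042 0.29977284] [179.33114306 -75.02255799  88.61173545] grip [0.59844195 0.1113679  0.30468284] [  5.  25.  17.  99. -73. 100.  38.] [-0.74523669  0.09663172 -3.64110317]
lip [0.59847968 0.10006097 0.15913508]
```

{"method": "jog_arm", "body": {
  "motion": [
    {"x": -0.1, "y": 0, "z": -1.3, "ax": 0, "ay": 5, "az": 0},
    {"x": -0.1, "y": 0, "z": -1.2, "ax": 0, "ay": 5, "az": 0},
    {"x": -0.1, "y": 0, "z": -1.3, "ax": 0, "ay": 5, "az": 0},
    {"x": -0.2, "y": 0, "z": -1.2, "ax": 0, "ay": 5, "az": 0},
    {"x": 0, "y": 0, "z": 0, "ax": 0, "ay": 0, "az": 0}
  ]
}}

```text
time_s: 15.85
tool_pos: [0.5974, 0.0797, 0.2976]
tool_rot: [-3.4, -85.1, -88.7]
force: [-0.7, -0.0, -2.9]
grip_width: 0.0116
grasp_force: 59.9
```

{"method": "jog_arm", "body": {
  "motion": [
    {"x": 0, "y": 0, "z": 0, "ax": 0, "ay": 0, "az": 0},
    {"x": 0, "y": 0, "z": 0, "ax": 0, "ay": 0, "az": 0},
    {"x": 0, "y": 0, "z": 0, "ax": 0, "ay": 0, "az": 0},
    {"x": 0, "y": 0, "z": 0, "ax": 0, "ay": 0, "az": 0},
    {"x": 0, "y": 0, "z": 0, "ax": 0, "ay": 0, "az": 0}
  ]
}}

```text
time_s: 16.35
tool_pos: [0.5979, 0.0826, 0.3033]
tool_rot: [3.6, -85.0, -95.5]
force: [-0.8, -0.4, -1.8]
grip_width: 0.0117
grasp_force: 59.9
```

Run:
```python
from h import *
o=env.get_obs();p,R=pose();g=p+R.apply([0,0,-.019]);print(p,o["tool_rot"],"grip",g,o["qpos"].round(0),o["force"])
print("lip",p+R.apply([0,0,-.019])+(R*Rn.from_rotvec([0,20,0],degrees=True)).apply([-.144,0,-.024]))
w=env.read_camera("wrist");s=env.read_camera("scene")[100:280,200:440];t=env.read_camera("top")[130:290,115:375]
a=np.zeros((560,640,3),np.uint8);a[:320,:]=w[:320]
a[320:560,:320]=cv2.resize(s,(320,240));a[320:517,320:]=cv2.resize(t,(320,197));cv2.imwrite("pics/m4.png",a[:,:,::-1])
```

```text
[0.59794407 0.08256605 0.30327921] [  3.60380974 -85.02972197 -95.4864671 ] grip [0.59732668 0.06364728 0.30163633] [ 14.  37.  12.  97. -83. 114.  46.] [-0.79152137 -0.41244746 -1.80707171]
lip [0.59938311 0.10260923 0.16096032]
```

View pics/m4.png

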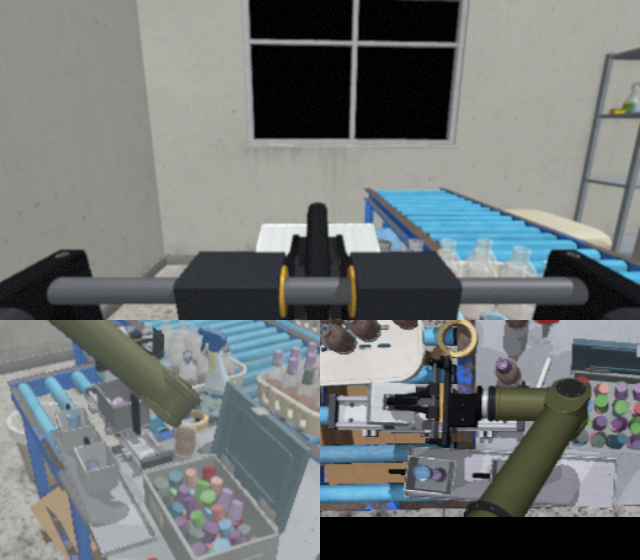

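Wrist view shows the handle held at (318,230) with the cup hanging below it; the top inset shows the cup over the bin. The wrist load fell to about 1.8 N, which is an empty cup. I reverse the pour and put the cup back.

Run:
```python
from h import *
w=pourpath(.598,.10,88.2,-20,0,107,8,.26,.16)[::-1]
plan(w+[(*G(.595,.244,.245,88.2,-20),2),(*G(.43,.0,.26,89,-20),8),(*G(.414,-.268,.25,89,-20),7),(*G(.414,-.2685,.085,89,-20),5),(*G(.414,-.2685,.0685,89,-20),3)],step=.04)
```

```text
[{"x":-0.1,"y":-0.1,"z":2.5,"ax":0.1,"ay":-11,"az":0.2},{"x":-0.1,"y":0,"z":2,"ax":0,"ay":-8,"az":0},{"x":0,"y":0,"z":2,"ax":0,"ay":-8,"az":0},{"x":-0,"y":0,"z":2,"ax":0,"ay":-8,"az":0},{"x":-0.1,"y":0,"z":2,"ax":0.1,"ay":-8,"az":0}]
[{"x":0.7,"y":0,"z":1.5,"ax":-0,"ay":-8,"az":0},{"x":0.8,"y":0,"z":1.2,"ax":-0,"ay":-8,"az":0},{"x":0.6,"y":0,"z":1.1,"ax":-0,"ay":-8,"az":0},{"x":0.5,"y":0,"z":1,"ax":-0,"ay":-8,"az":0},{"x":0.3,"y":0,"z":0.9,"ax":-0,"ay":-8,"az":0}]
[{"x":0.3,"y":0,"z":0.9,"ax":-0,"ay":-8,"az":0.1},{"x":-0,"y":0,"z":0.9,"ax":-0,"ay":-8,"az":-0},{"x":-0.1,"y":0,"z":0.8,"ax":-0,"ay":-8,"az":-0},{"x":-0.3,"y":0,"z":0.9,"ax":-0,"ay":-8,"az":-0},{"x":-0.2,"y":-0.3,"z":-0.4,"ax":-0,"ay":0,"az":-0}]
[{"x":-0.1,"y":-0.4,"z":-0.4,"ax":-0,"ay":0,"az":-0},{"x":-3,"y":-2,"z":0.9,"ax":-0.1,"ay":0,"az":-0.1},{"x":-3,"y":-1.9,"z":0.8,"ax":-0,"ay":0,"az":-0.1},{"x":-3,"y":-2,"z":0.9,"ax":-0,"ay":0,"az":-0.1},{"x":-3,"y":-2,"z":0.9,"ax":-0.1,"ay":0,"az":-0.1}]
[{"x":-2.9,"y":-2,"z":0.9,"ax":-0,"ay":0,"az":-0.1},{"x":-3,"y":-2,"z":0.9,"ax":-0,"ay":0,"az":-0.1},{"x":-3,"y":-2,"z":0.9,"ax
[... 199 characters left out ...]
":1.5,"ax":-0,"ay":0,"az":0},{"x":-3.5,"y":-0.1,"z":1.4,"ax":-0,"ay":0,"az":0},{"x":-3.6,"y":-0.2,"z":1.5,"ax":-0,"ay":0,"az":0},{"x":-3.6,"y":-0.1,"z":1.4,"ax":-0,"ay":0,"az":0}]
[{"x":-3.5,"y":-0.2,"z":1.5,"ax":-0,"ay":0,"az":0},{"x":1.1,"y":-0,"z":3.1,"ax":-0,"ay":0,"az":0},{"x":1.1,"y":-0,"z":3.1,"ax":-0,"ay":0,"az":0},{"x":1.2,"y":-0,"z":3.1,"ax":-0,"ay":0,"az":0},{"x":1.1,"y":-0,"z":3.1,"ax":-0,"ay":0,"az":0}]
[{"x":1.1,"y":-0,"z":3.1,"ax":-0,"ay":0,"az":0},{"x":0.2,"y":-0,"z":0.5,"ax":-0,"ay":0,"az":0},{"x":0.2,"y":-0,"z":0.5,"ax":-0,"ay":0,"az":0},{"x":0.2,"y":-0,"z":0.5,"ax":-0,"ay":0,"az":0},{"x":0,"y":0,"z":0,"ax":0,"ay":0,"az":0}]
end [ 0.4139 -0.2745  0.0509] [-180.   20.   89.]
```

{"method": "jog_arm", "body": {
  "motion": [
    {"x": -0.1, "y": 0, "z": 2, "ax": 0, "ay": -8, "az": 0},
    {"x": -0.1, "y": 0, "z": 2, "ax": 0, "ay": -8, "az": 0},
    {"x": 0, "y": 0, "z": 2, "ax": 0, "ay": -8, "az": 0},
    {"x": 0, "y": 0, "z": 2, "ax": 0, "ay": -8, "az": 0},
    {"x": -0.1, "y": 0, "z": 2, "ax": 0, "ay": -8, "az": 0}
  ]
}}

```text
time_s: 17.0
tool_pos: [0.6016, 0.1776, 0.2819]
tool_rot: [179.4, -54.7, 88.5]
force: [-0.5, 0.3, -3.4]
grip_width: 0.0118
grasp_force: 59.9
```

{"method": "jog_arm", "body": {
  "motion": [
    {"x": 0.7, "y": 0, "z": 1.5, "ax": 0, "ay": -8, "az": 0},
    {"x": 0.8, "y": 0, "z": 1.2, "ax": 0, "ay": -8, "az": 0},
    {"x": 0.6, "y": 0, "z": 1.1, "ax": 0, "ay": -8, "az": 0},
    {"x": 0.5, "y": 0, "z": 1, "ax": 0, "ay": -8, "az": 0},
    {"x": 0.3, "y": 0, "z": 0.9, "ax": 0, "ay": -8, "az": 0}
  ]
}}

```text
time_s: 17.5
tool_pos: [0.6029, 0.2365, 0.2594]
tool_rot: [179.7, -14.8, 88.1]
force: [-0.2, 0.2, -2.5]
grip_width: 0.0115
grasp_force: 59.9
```

{"method": "jog_arm", "body": {
  "motion": [
    {"x": 0.3, "y": 0, "z": 0.7, "ax": 0, "ay": -8, "az": 0},
    {"x": 0, "y": 0, "z": 0.6, "ax": 0, "ay": -8, "az": 0},
    {"x": -0.2, "y": 0, "z": 0, "ax": 0, "ay": -8, "az": 0},
    {"x": -0.3, "y": 0, "z": 0, "ax": 0, "ay": -8, "az": 0},
    {"x": -0.3, "y": 0, "z": 0, "ax": 0, "ay": -3, "az": 0}
  ]
}}

```text
time_s: 18.0
tool_pos: [0.6008, 0.2386, 0.2452]
tool_rot: [-179.9, 20.1, 88.4]
force: [-0.0, 0.3, -3.2]
grip_width: 0.012
grasp_force: 59.9
```

Run:
```python
from h import *
o=env.get_obs();p,R=pose();g=p+R.apply([0,0,-.019]);print(p,o["tool_rot"],"grip",g,o["qpos"].round(0),o["force"])
plan([(*G(.43,.0,.26,89,-20),9),(*G(.414,-.268,.25,89,-20),7),(*G(.414,-.2685,.085,89,-20),5),(*G(.414,-.2685,.0685,89,-20),3)],step=.04)
```

```text
[0.60077838 0.23862349 0.24515647] [-179.92838045   20.10368263   88.44892281] grip [0.6009789  0.24515113 0.26299882] [-44.  26.  15.  74.  11.  91. -32.] [-0.01516296  0.33585842 -3.18786553]
[{"x":-2.6,"y":-1.8,"z":1,"ax":-0,"ay":0,"az":-0.1},{"x":-2.6,"y":-1.9,"z":1,"ax":-0.1,"ay":0,"az":-0},{"x":-2.6,"y":-1.8,"z":1,"ax":0,"ay":0,"az":-0.1},{"x":-2.6,"y":-1.8,"z":0.9,"ax":-0,"ay":0,"az":-0},{"x":-2.5,"y":-1.8,"z":1,"ax":-0,"ay":0.1,"az":-0.1}]
[{"x":-2.6,"y":-1.9,"z":1,"ax":-0.1,"ay":-0,"az":-0},{"x":-2.6,"y":-1.8,"z":1,"ax":-0,"ay":-0,"az":-0.1},{"x":-2.6,"y":-1.9,"z":1,"ax":-0,"ay":-0,"az":-0.1},{"x":-2.6,"y":-1.8,"z":0.9,"ax":-0.1,"ay":0,"az":-0},{"x":-3.5,"y":-0.2,"z":1.5,"ax":0,"ay":0,"az":-0}]
[{"x":-3.6,"y":-0.1,"z":1.4,"ax":0,"ay":0,"az":-0},{"x":-3.5,"y":-0.2,"z":1.5,"ax":0,"ay":0,"az":-0},{"x":-3.6,"y":-0.2,"z":1.4,"ax":0,"ay":0,"az":-0},{"x":-3.5,"y":-0.1,"z":1.5,"ax":0,"ay":0,"az":-0},{"x":-3.6,"y":-0.2,"z":1.4,"ax":0,"ay":0,"az":-0}]
[{"x":-3.5,"y":-0.2,"z":1.4,"ax":0,"ay":0,"az":-0},{"x":1.1,"y":0,"z":3.2,"ax":0,"ay":0,"az":-0},{"x":1.1,"y":0,"z":3.1,"ax":0,"ay":0,"az":-0},{"x":1.1,"y":0,"z":3.1,"ax":0,"ay":0,"az":-0},{"x":1.1,"y":0,"z":3.1,"ax":0,"ay":0,"az":-0}]
[{"x":1.2,"y":0,"z":3.1,"ax":0,"ay":0,"az":-0},{"x":0.1,"y":0,"z":0.5,"ax":0,"ay":0,"az":-0},{"x":0.2,"y":0,"z":0.5,"ax":0,"ay":0,"az":-0},{"x":0.2,"y":0,"z":0.5,"ax":0,"ay":0,"az":-0},{"x":0,"y":0,"z":0,"ax":0,"ay":0,"az":0}]
end [ 0.4135 -0.2751  0.0509] [180.  20.  89.]
```

{"method": "jog_arm", "body": {
  "motion": [
    {"x": -2.6, "y": -1.8, "z": 1, "ax": 0, "ay": 0, "az": 0},
    {"x": -2.6, "y": -1.9, "z": 1, "ax": 0, "ay": 0, "az": 0},
    {"x": -2.6, "y": -1.8, "z": 1, "ax": 0, "ay": 0, "az": 0},
    {"x": -2.6, "y": -1.8, "z": 0.9, "ax": 0, "ay": 0, "az": -0.1},
    {"x": -2.5, "y": -1.8, "z": 1, "ax": 0, "ay": 0, "az": -0.1}
  ]
}}

```text
time_s: 18.5
tool_pos: [0.5059, 0.0978, 0.2446]
tool_rot: [180.0, 19.9, 88.2]
force: [-0.2, 0.1, -2.4]
grip_width: 0.0114
grasp_force: 59.9
```

{"method": "jog_arm", "body": {
  "motion": [
    {"x": -2.6, "y": -1.9, "z": 1, "ax": 0, "ay": 0, "az": -0.1},
    {"x": -2.6, "y": -1.8, "z": 1, "ax": 0, "ay": 0, "az": -0.1},
    {"x": -2.6, "y": -1.9, "z": 1, "ax": 0, "ay": 0, "az": -0.1},
    {"x": -2.6, "y": -1.8, "z": 0.9, "ax": 0, "ay": 0, "az": 0},
    {"x": -3.5, "y": -0.2, "z": 1.5, "ax": 0, "ay": 0, "az": 0}
  ]
}}

```text
time_s: 19.0
tool_pos: [0.4254, -0.0474, 0.2412]
tool_rot: [-179.9, 19.8, 88.7]
force: [1.4, 0.0, -1.5]
grip_width: 0.0114
grasp_force: 59.9
```

{"method": "jog_arm", "body": {
  "motion": [
    {"x": -3.6, "y": -0.1, "z": 1.4, "ax": 0, "ay": 0, "az": 0},
    {"x": -3.5, "y": -0.2, "z": 1.5, "ax": 0, "ay": 0, "az": 0},
    {"x": -3.6, "y": -0.2, "z": 1.4, "ax": 0, "ay": 0, "az": 0},
    {"x": -3.5, "y": -0.1, "z": 1.5, "ax": 0, "ay": 0, "az": 0},
    {"x": -3.6, "y": -0.2, "z": 1.4, "ax": 0, "ay": 0, "az": 0}
  ]
}}

```text
time_s: 19.5
tool_pos: [0.4135, -0.2406, 0.2342]
tool_rot: [-180.0, 19.8, 88.5]
force: [-0.5, 0.2, -2.5]
grip_width: 0.012
grasp_force: 59.9
```

{"method": "jog_arm", "body": {
  "motion": [
    {"x": -3.5, "y": -0.2, "z": 1.4, "ax": 0, "ay": 0, "az": 0},
    {"x": 0, "y": 0, "z": 0, "ax": 0, "ay": 0, "az": 0},
    {"x": 0, "y": 0, "z": 0, "ax": 0, "ay": 0, "az": 0},
    {"x": 0, "y": 0, "z": 0, "ax": 0, "ay": 0, "az": 0},
    {"x": 0, "y": 0, "z": 0, "ax": 0, "ay": 0, "az": 0}
  ]
}}

```text
time_s: 20.0
tool_pos: [0.4122, -0.2762, 0.2334]
tool_rot: [180.0, 19.9, 88.6]
force: [-0.2, 0.8, -1.3]
grip_width: 0.0114
grasp_force: 59.9
```

Run:
```python
from h import *
o=env.get_obs();p,R=pose();g=p+R.apply([0,0,-.019]);print(p,o["tool_rot"],"grip",g,o["qpos"].round(0),o["force"])
s=env.read_camera("scene")[110:280,180:440];t=env.read_camera("top")[130:290,115:375]
a=np.vstack([cv2.resize(t,None,fx=2.2,fy=2.2,interpolation=2)[:300],cv2.resize(s,None,fx=2.2,fy=1.76,interpolation=2)]);print(a.shape);cv2.imwrite("pics/m5.png",a[:,:,::-1])
plan([(*G(.414,-.2685,.085,89,-20),6),(*G(.414,-.2685,.069,89,-20),3)],step=.04)
```

```text
[ 0.41219053 -0.27615821  0.23343114] [179.968634    19.94929367  88.63921185] grip [ 0.41233408 -0.26967721  0.25129104] [-27. -11.  39. 113.  28.  74.   3.] [-0.2121225   0.83671967 -1.32322204]
(599, 572, 3)
[{"x":1,"y":0,"z":2.6,"ax":-0,"ay":-0,"az":-0.1},{"x":0.9,"y":0.1,"z":2.6,"ax":-0,"ay":-0,"az":-0},{"x":1,"y":-0,"z":2.6,"ax":-0,"ay":-0,"az":-0.1},{"x":1,"y":0,"z":2.6,"ax":-0.1,"ay":-0,"az":-0},{"x":1,"y":0,"z":2.6,"ax":0,"ay":-0,"az":-0.1}]
[{"x":0.9,"y":0.1,"z":2.6,"ax":0,"ay":-0,"az":-0.1},{"x":0.2,"y":-0,"z":0.5,"ax":0,"ay":-0,"az":0},{"x":0.2,"y":-0,"z":0.5,"ax":0,"ay":-0,"az":0},{"x":0.2,"y":-0,"z":0.5,"ax":0,"ay":-0,"az":0},{"x":0,"y":0,"z":0,"ax":0,"ay":0,"az":0}]
end [ 0.4143 -0.2749  0.0509] [-180.   20.   89.]
```

View pics/m5.png

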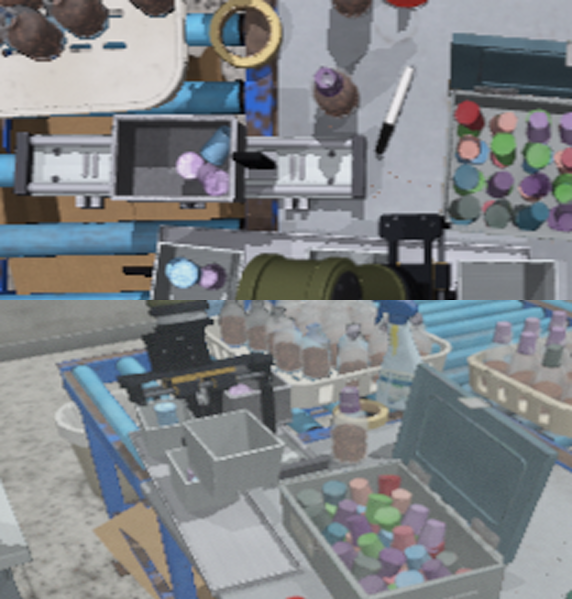

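Three caps are in the bin at (200,160), and the held cup in the lower view at (235,450) is empty. Put cup 3 down.

{"method": "jog_arm", "body": {
  "motion": [
    {"x": 1, "y": 0.1, "z": 2.6, "ax": 0, "ay": 0, "az": 0},
    {"x": 0.9, "y": 0.1, "z": 2.6, "ax": 0, "ay": 0, "az": 0},
    {"x": 1, "y": 0, "z": 2.6, "ax": 0, "ay": 0, "az": 0},
    {"x": 1, "y": 0, "z": 2.6, "ax": 0, "ay": 0, "az": 0},
    {"x": 1, "y": 0, "z": 2.6, "ax": 0, "ay": 0, "az": 0}
  ]
}}

```text
time_s: 20.6
tool_pos: [0.4144, -0.2754, 0.0937]
tool_rot: [179.9, 20.0, 88.6]
force: [0.0, 0.6, -2.7]
grip_width: 0.0116
grasp_force: 59.9
```

{"method": "jog_arm", "body": {
  "motion": [
    {"x": 0.9, "y": 0, "z": 2.6, "ax": 0, "ay": 0, "az": 0},
    {"x": 0.2, "y": 0, "z": 0.5, "ax": 0, "ay": 0, "az": 0},
    {"x": 0.2, "y": 0, "z": 0.5, "ax": 0, "ay": 0, "az": 0},
    {"x": 0.2, "y": 0, "z": 0.5, "ax": 0, "ay": 0, "az": 0},
    {"x": 0, "y": 0, "z": 0, "ax": 0, "ay": 0, "az": 0}
  ]
}}

```text
time_s: 21.1
tool_pos: [0.4146, -0.276, 0.0514]
tool_rot: [179.9, 20.0, 88.5]
force: [0.1, -0.0, -2.6]
grip_width: 0.0118
grasp_force: 59.9
```

{"method": "jog_arm", "body": {
  "motion": [
    {"x": 0, "y": 0, "z": 0, "ax": 0, "ay": 0, "az": 0},
    {"x": 0, "y": 0, "z": 0, "ax": 0, "ay": 0, "az": 0},
    {"x": 0, "y": 0, "z": 0, "ax": 0, "ay": 0, "az": 0},
    {"x": 0, "y": 0, "z": 0, "ax": 0, "ay": 0, "az": 0},
    {"x": 0, "y": 0, "z": 0, "ax": 0, "ay": 0, "az": 0}
  ]
}}

```text
time_s: 21.6
tool_pos: [0.4141, -0.2761, 0.0512]
tool_rot: [179.9, 20.0, 88.5]
force: [-0.3, 0.3, -2.3]
grip_width: 0.0115
grasp_force: 59.9
```

{"method": "jog_arm", "body": {
  "motion": [
    {"x": 0, "y": 0, "z": 0.1, "ax": 0, "ay": 0, "az": 0},
    {"x": 0, "y": 0, "z": 0, "ax": 0, "ay": 0, "az": 0},
    {"x": 0, "y": 0, "z": 0, "ax": 0, "ay": 0, "az": 0},
    {"x": 0, "y": 0, "z": 0, "ax": 0, "ay": 0, "az": 0},
    {"x": 0, "y": 0, "z": 0, "ax": 0, "ay": 0, "az": 0}
  ]
}}

```text
time_s: 22.1
tool_pos: [0.414, -0.2765, 0.0501]
tool_rot: [179.9, 20.0, 88.5]
force: [0.1, 0.6, -1.7]
grip_width: 0.0115
grasp_force: 59.9
```

{"method": "jog_arm", "body": {
  "motion": [
    {"x": 0, "y": 0, "z": 0, "ax": 0, "ay": 0, "az": 0},
    {"x": 0, "y": 0, "z": 0, "ax": 0, "ay": 0, "az": 0},
    {"x": 0, "y": 0, "z": 0, "ax": 0, "ay": 0, "az": 0},
    {"x": 0, "y": 0, "z": 0, "ax": 0, "ay": 0, "az": 0},
    {"x": 0, "y": 0, "z": 0, "ax": 0, "ay": 0, "az": 0}
  ],
  "claw": 0.6
}}

```text
time_s: 22.6
tool_pos: [0.4141, -0.2765, 0.0502]
tool_rot: [179.9, 20.0, 88.5]
force: [-0.6, 0.4, 1.0]
grip_width: 0.0442
grasp_force: 0.0
```

{"method": "jog_arm", "body": {
  "motion": [
    {"x": -1, "y": 0, "z": -2.8, "ax": 0, "ay": 0, "az": 0},
    {"x": -1.2, "y": 0, "z": -3.2, "ax": 0, "ay": 0, "az": 0},
    {"x": -1.2, "y": 0, "z": -3.2, "ax": 0, "ay": 0, "az": 0},
    {"x": -1.5, "y": 3, "z": -4, "ax": 0, "ay": 0, "az": 0},
    {"x": -1.5, "y": 4.5, "z": -4, "ax": 0, "ay": 0, "az": 0}
  ]
}}

```text
time_s: 23.1
tool_pos: [0.4787, -0.2797, 0.2257]
tool_rot: [179.8, 19.8, 88.4]
force: [0.3, -1.8, -0.9]
grip_width: 0.0694
grasp_force: 0.0
```

{"method": "jog_arm", "body": {
  "motion": [
    {"x": -1, "y": 5, "z": -1, "ax": 0, "ay": 0, "az": 0},
    {"x": 0, "y": 5, "z": 0, "ax": 0, "ay": 0, "az": 0},
    {"x": 0, "y": 5, "z": 0, "ax": 0, "ay": 0, "az": 0},
    {"x": 0, "y": 0, "z": 0, "ax": 0, "ay": 0, "az": 0},
    {"x": 0, "y": 0, "z": 0, "ax": 0, "ay": 0, "az": 0}
  ]
}}

```text
time_s: 23.6
tool_pos: [0.627, -0.2886, 0.2339]
tool_rot: [-179.8, 20.1, 88.6]
force: [-0.7, -1.0, -0.1]
grip_width: 0.0697
grasp_force: 0.0
```

Run:
```python
from h import *
o=env.get_obs();print(o["tool_pos"],o["tool_rot"],o["qpos"].round(0))
im=env.read_camera("top");crop(im,"pics/top6.png",115,130,375,290,3)
```

```text
[ 0.62704873 -0.28860113  0.23387792] [-179.77058597   20.12688828   88.64894613] [-21.  23.  44.  85.   4.  72.  17.]
```

View pics/top6.png

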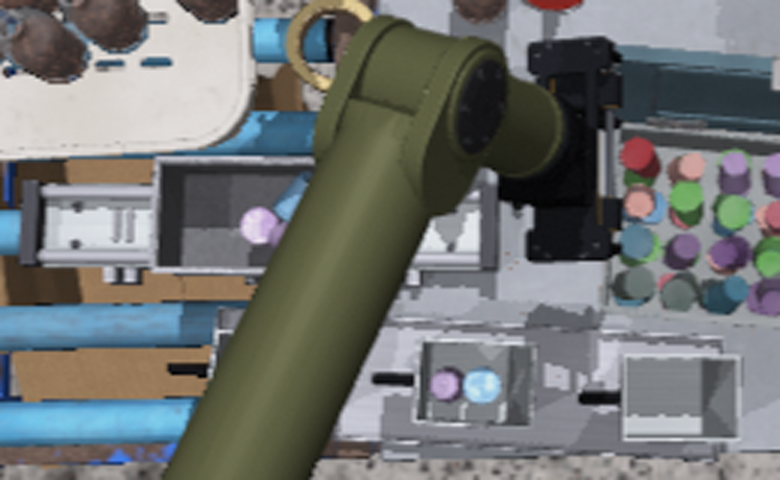

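Cup 3 stands empty at (680,395). Cups 1 and 2 are unmoved, handles at (188,369) and (393,380). Next is cup 2.

Run:
```python
from h import *
plan([(*G(.4385,-.064,.20,87,-20),10),(*G(.4385,-.064,.068,87,-20),5)])
```

```text
[{"x":2.2,"y":-1.9,"z":-0.2,"ax":0,"ay":0,"az":0.1},{"x":2.2,"y":-2,"z":-0.3,"ax":0.1,"ay":0,"az":0.2},{"x":2.2,"y":-1.9,"z":-0.2,"ax":0,"ay":0,"az":0.1},{"x":2.1,"y":-2,"z":-0.2,"ax":0.1,"ay":0,"az":0.2},{"x":2.2,"y":-1.9,"z":-0.3,"ax":0,"ay":0,"az":0.1}]
[{"x":2.2,"y":-2,"z":-0.2,"ax":0.1,"ay":0,"az":0.1},{"x":2.2,"y":-2,"z":-0.2,"ax":-0,"ay":0.1,"az":0.2},{"x":2.1,"y":-1.9,"z":-0.2,"ax":0,"ay":-0,"az":0.1},{"x":2.2,"y":-2,"z":-0.2,"ax":0.1,"ay":-0,"az":0.2},{"x":2.1,"y":-2,"z":-0.3,"ax":0,"ay":-0,"az":0.1}]
[{"x":0.9,"y":0,"z":2.5,"ax":0,"ay":-0,"az":0},{"x":0.9,"y":0,"z":2.5,"ax":0,"ay":-0,"az":0},{"x":0.9,"y":0,"z":2.5,"ax":0,"ay":-0,"az":0},{"x":0.9,"y":0,"z":2.5,"ax":0,"ay":-0,"az":0},{"x":0.9,"y":0,"z":2.5,"ax":0,"ay":-0,"az":0}]
end [ 0.4381 -0.0709  0.0498] [180.  20.  87.]
```

{"method": "jog_arm", "body": {
  "motion": [
    {"x": 2.2, "y": -1.9, "z": -0.2, "ax": 0, "ay": 0, "az": 0.1},
    {"x": 2.2, "y": -2, "z": -0.3, "ax": 0, "ay": 0, "az": 0.2},
    {"x": 2.2, "y": -1.9, "z": -0.2, "ax": 0, "ay": 0, "az": 0.1},
    {"x": 2.1, "y": -2, "z": -0.2, "ax": 0, "ay": 0, "az": 0.2},
    {"x": 2.2, "y": -1.9, "z": -0.3, "ax": 0, "ay": 0, "az": 0.1}
  ],
  "claw": 1
}}

```text
time_s: 24.15
tool_pos: [0.5306, -0.1797, 0.2102]
tool_rot: [179.6, 19.8, 87.6]
force: [0.4, 1.0, -0.4]
grip_width: 0.0866
grasp_force: 0.0
```

{"method": "jog_arm", "body": {
  "motion": [
    {"x": 2.2, "y": -2, "z": -0.2, "ax": 0, "ay": 0, "az": 0.1},
    {"x": 2.2, "y": -2, "z": -0.2, "ax": 0, "ay": 0, "az": 0.2},
    {"x": 2.1, "y": -1.9, "z": -0.2, "ax": 0, "ay": 0, "az": 0.1},
    {"x": 2.2, "y": -2, "z": -0.2, "ax": 0, "ay": 0, "az": 0.2},
    {"x": 2.1, "y": -2, "z": -0.3, "ax": 0, "ay": 0, "az": 0.1}
  ]
}}

```text
time_s: 24.65
tool_pos: [0.4367, -0.0701, 0.1827]
tool_rot: [179.3, 19.8, 86.9]
force: [0.2, 0.9, -0.1]
grip_width: 0.0866
grasp_force: 0.0
```

Run:
```python
from h import *
p=env.camera_params("wrist");im=env.read_camera("wrist");cv2.imwrite("pics/w7.png",im[:,:,::-1])
# dark handle blob near prediction, away from gripper
for P in [(.4385,-.044,.091),(.4385,-.089,.091)]: print(np.round(proj("wrist",P,p)))
m=(im.max(2)<45).astype(np.uint8);m[232:]=0
n,l,s,c=cv2.connectedComponentsWithStats(m)
print([(s[i].tolist(),c[i].round().tolist()) for i in range(1,n) if s[i][4]>150])
plan([(*G(.4385,-.064,.068,87,-20),5)])
```

```text
[318. 143.]
[320. 189.]
[([489, 94, 143, 82, 6923], [566.0, 126.0]), ([308, 118, 25, 68, 971], [318.0, 156.0]), ([431, 191, 52, 11, 190], [458.0, 196.0])]
[{"x":0.8,"y":0.1,"z":2.5,"ax":0.1,"ay":-0.1,"az":0},{"x":0.8,"y":0,"z":2.5,"ax":0.1,"ay":-0,"az":0.1},{"x":0.8,"y":0.1,"z":2.5,"ax":0.1,"ay":-0.1,"az":0},{"x":0.9,"y":0.1,"z":2.5,"ax":0.1,"ay":-0.1,"az":0.1},{"x":0.8,"y":0.1,"z":2.5,"ax":0.1,"ay":-0,"az":0}]
end [ 0.4384 -0.0704  0.0498] [-180.   20.   87.]
```

The handle blob is at (318,118–186), where I predicted it. Descend, grip and lift.

{"method": "jog_arm", "body": {
  "motion": [
    {"x": 0.8, "y": 0.1, "z": 2.5, "ax": 0.1, "ay": 0, "az": 0},
    {"x": 0.8, "y": 0, "z": 2.5, "ax": 0.1, "ay": -0.1, "az": 0},
    {"x": 0.8, "y": 0.1, "z": 2.5, "ax": 0.1, "ay": -0.1, "az": 0},
    {"x": 0.9, "y": 0, "z": 2.5, "ax": 0.1, "ay": 0, "az": 0},
    {"x": 0.8, "y": 0.1, "z": 2.5, "ax": 0.1, "ay": 0, "az": 0}
  ]
}}

```text
time_s: 25.2
tool_pos: [0.4416, -0.0751, 0.0509]
tool_rot: [179.8, 20.0, 86.9]
force: [-1.0, -0.8, 1.0]
grip_width: 0.0873
grasp_force: 0.0
```

{"method": "jog_arm", "body": {
  "motion": [
    {"x": 0, "y": 0, "z": 0, "ax": 0, "ay": 0, "az": 0},
    {"x": 0, "y": 0, "z": 0, "ax": 0, "ay": 0, "az": 0},
    {"x": 0, "y": 0, "z": 0, "ax": 0, "ay": 0, "az": 0},
    {"x": 0, "y": 0, "z": 0, "ax": 0, "ay": 0, "az": 0},
    {"x": 0, "y": 0, "z": 0, "ax": 0, "ay": 0, "az": 0}
  ],
  "claw": -1,
  "squeeze": 60
}}

```text
time_s: 25.7
tool_pos: [0.443, -0.0745, 0.052]
tool_rot: [179.8, 20.1, 87.0]
force: [-0.0, 0.3, -0.0]
grip_width: 0.0547
grasp_force: 0.0
```

{"method": "jog_arm", "body": {
  "motion": [
    {"x": 0, "y": 0, "z": 0, "ax": 0, "ay": 0, "az": 0},
    {"x": 0, "y": 0, "z": 0, "ax": 0, "ay": 0, "az": 0},
    {"x": 0, "y": 0, "z": 0, "ax": 0, "ay": 0, "az": 0},
    {"x": 0, "y": 0, "z": 0, "ax": 0, "ay": 0, "az": 0},
    {"x": 0, "y": 0, "z": 0, "ax": 0, "ay": 0, "az": 0}
  ]
}}

```text
time_s: 26.2
tool_pos: [0.4418, -0.0748, 0.051]
tool_rot: [180.0, 20.2, 87.0]
force: [-0.2, 0.8, 0.9]
grip_width: 0.0152
grasp_force: 0.7
```

{"method": "jog_arm", "body": {
  "motion": [
    {"x": 0, "y": 0, "z": 0, "ax": 0, "ay": 0, "az": 0},
    {"x": 0, "y": 0, "z": 0, "ax": 0, "ay": 0, "az": 0},
    {"x": 0, "y": 0, "z": 0, "ax": 0, "ay": 0, "az": 0},
    {"x": 0, "y": 0, "z": 0, "ax": 0, "ay": 0, "az": 0},
    {"x": 0, "y": 0, "z": 0, "ax": 0, "ay": 0, "az": 0}
  ]
}}

```text
time_s: 26.7
tool_pos: [0.442, -0.0749, 0.051]
tool_rot: [180.0, 20.2, 87.0]
force: [-1.8, 1.2, 2.0]
grip_width: 0.0117
grasp_force: 59.8
```

Run:
```python
from h import *
o=env.get_obs();p,R=pose();g=p+R.apply([0,0,-.019]);print(p,o["tool_rot"],"grip",g,o["qpos"].round(0))
plan([(*G(g[0],g[1],.10,87,-20),2),(*G(g[0],g[1],.265,87,-20),5),(*G(.598,.254,.26,88.2,-20),13)]+pourpath(.598,.11,88.2,-20,0,45,5,.26,.16))
```

```text
[ 0.44196916 -0.07486833  0.05103233] [179.97681911  20.20198002  87.01644519] grip [ 0.44230299 -0.06831554  0.06886347] [-46.   6.  38. 124.  19.  57. -23.]
[{"x":-0.5,"y":0,"z":-1.5,"ax":0,"ay":0.1,"az":0},{"x":-0.6,"y":0,"z":-1.4,"ax":0,"ay":0.1,"az":0},{"x":-1.1,"y":0,"z":-3.1,"ax":0,"ay":0,"az":0},{"x":-1.1,"y":0,"z":-3.1,"ax":0,"ay":0,"az":0},{"x":-1.2,"y":0,"z":-3.1,"ax":0,"ay":0,"az":0}]
[{"x":-1.1,"y":0,"z":-3.1,"ax":0,"ay":0,"az":0},{"x":-1.1,"y":0,"z":-3.1,"ax":0,"ay":0,"az":0},{"x":2.4,"y":1.1,"z":-0.9,"ax":-0,"ay":0,"az":-0.1},{"x":2.4,"y":1,"z":-0.8,"ax":-0,"ay":0,"az":-0.1},{"x":2.4,"y":1.1,"z":-0.8,"ax":-0.1,"ay":0,"az":-0}]
[{"x":2.4,"y":1.1,"z":-0.9,"ax":0,"ay":0,"az":-0.1},{"x":2.4,"y":1.1,"z":-0.8,"ax":-0,"ay":0,"az":-0.1},{"x":2.4,"y":1.1,"z":-0.8,"ax":-0.1,"ay":0,"az":-0.1},{"x":2.3,"y":1.1,"z":-0.8,"ax":0,"ay":0,"az":-0.1},{"x":2.4,"y":1.1,"z":-0.9,"ax":-0,"ay":0,"az":-0.1}]
[{"x":2.4,"y":1.1,"z":-0.8,"ax":-0.1,"ay":0,"az":-0.1},{"x":2.4,"y":1.1,"z":-0.8,"ax":0,"ay":0,"az":-0.1},{"x":2.4,"y":1.1,"z":-0.8,"ax":-0,"ay":0,"az":-0},{"x":2.4,"y":1.1,"z":-0.9,"ax":-0.1,"ay":0,"az":-0.1},{"x":2.3,"y":1.1,"z":-0.8,"ax":0,"ay":0,"az":-0.1}]
[{"x":0.9,"y":0.5,"z":2.3,"ax":0,"ay":0,"az":-0},{"x":0.1,"y":-0,"z":-0.6,"ax":0,"ay":5,"az":-0},{"x":0.1,"y":-0,"z":-0.6,"ax":0,"ay":5,"az":-0},{"x":-0,"y":-0,"z":-0.5,"ax":0,"ay":5,"az":-0},{"x":-0.1,"y":-0,"z":-0.6,"ax":0,"ay":5,"az":-0}]
[{"x":-0.1,"y":-0,"z":-0.5,"ax":0,"ay":5,"az":-0},{"x":-0.2,"y":-0,"z":-0.5,"ax":0,"ay":5,"az":-0},{"x":-0.2,"y":-0,"z":-0.6,"ax":0,"ay":5,"az":-0},{"x":-0.4,"y":-0,"z":-0.5,"ax":0,"ay":5,"az":0},{"x":-0.3,"y":-0,"z":-0.6,"ax":0,"ay":5,"az":0}]
end [0.6024 0.237  0.2632] [180.  -25.   88.2]
```

{"method": "jog_arm", "body": {
  "motion": [
    {"x": -0.5, "y": 0, "z": -1.5, "ax": 0, "ay": 0, "az": 0},
    {"x": -0.6, "y": 0, "z": -1.4, "ax": 0, "ay": 0, "az": 0},
    {"x": -1.1, "y": 0, "z": -3.1, "ax": 0, "ay": 0, "az": 0},
    {"x": -1.1, "y": 0, "z": -3.1, "ax": 0, "ay": 0, "az": 0},
    {"x": -1.2, "y": 0, "z": -3.1, "ax": 0, "ay": 0, "az": 0}
  ]
}}

```text
time_s: 27.2
tool_pos: [0.4422, -0.0747, 0.1818]
tool_rot: [179.9, 20.1, 87.0]
force: [0.2, 0.4, -1.5]
grip_width: 0.0119
grasp_force: 59.8
```

{"method": "jog_arm", "body": {
  "motion": [
    {"x": -1.1, "y": 0, "z": -3.1, "ax": 0, "ay": 0, "az": 0},
    {"x": -1.1, "y": 0, "z": -3.1, "ax": 0, "ay": 0, "az": 0},
    {"x": 2.4, "y": 1.1, "z": -0.9, "ax": 0, "ay": 0, "az": -0.1},
    {"x": 2.4, "y": 1, "z": -0.8, "ax": 0, "ay": 0, "az": -0.1},
    {"x": 2.4, "y": 1.1, "z": -0.8, "ax": 0, "ay": 0, "az": -0.1}
  ]
}}

```text
time_s: 27.7
tool_pos: [0.4786, 0.0016, 0.2453]
tool_rot: [180.0, 20.1, 87.3]
force: [0.4, -0.8, -3.1]
grip_width: 0.0114
grasp_force: 59.8
```

{"method": "jog_arm", "body": {
  "motion": [
    {"x": 2.4, "y": 1.1, "z": -0.9, "ax": 0, "ay": 0, "az": -0.1},
    {"x": 2.4, "y": 1.1, "z": -0.8, "ax": 0, "ay": 0, "az": -0.1},
    {"x": 2.4, "y": 1.1, "z": -0.8, "ax": 0, "ay": 0, "az": -0.1},
    {"x": 2.3, "y": 1.1, "z": -0.8, "ax": 0, "ay": 0, "az": -0.1},
    {"x": 2.4, "y": 1.1, "z": -0.9, "ax": 0, "ay": 0, "az": -0.1}
  ]
}}

```text
time_s: 28.2
tool_pos: [0.539, 0.1252, 0.2429]
tool_rot: [-179.8, 20.2, 87.9]
force: [0.4, 0.1, -2.6]
grip_width: 0.0118
grasp_force: 59.8
```

{"method": "jog_arm", "body": {
  "motion": [
    {"x": 2.4, "y": 1.1, "z": -0.8, "ax": 0, "ay": 0, "az": -0.1},
    {"x": 2.4, "y": 1.1, "z": -0.8, "ax": 0, "ay": 0, "az": -0.1},
    {"x": 2.4, "y": 1.1, "z": -0.8, "ax": 0, "ay": 0, "az": -0.1},
    {"x": 2.4, "y": 1.1, "z": -0.9, "ax": 0, "ay": 0, "az": -0.1},
    {"x": 2.3, "y": 1.1, "z": -0.8, "ax": 0, "ay": 0, "az": 0}
  ]
}}

```text
time_s: 28.7
tool_pos: [0.5984, 0.2497, 0.2397]
tool_rot: [-179.6, 20.1, 88.4]
force: [0.3, -0.2, -2.3]
grip_width: 0.0116
grasp_force: 59.8
```

{"method": "jog_arm", "body": {
  "motion": [
    {"x": 0.8, "y": 0, "z": 1.3, "ax": 0, "ay": 0, "az": 0},
    {"x": 0.1, "y": 0, "z": -0.6, "ax": 0, "ay": 5, "az": 0},
    {"x": 0.1, "y": 0, "z": -0.6, "ax": 0, "ay": 5, "az": 0},
    {"x": 0, "y": 0, "z": -0.5, "ax": 0, "ay": 5, "az": 0},
    {"x": -0.1, "y": 0, "z": -0.6, "ax": 0, "ay": 5, "az": 0}
  ]
}}

```text
time_s: 29.2
tool_pos: [0.5979, 0.2566, 0.2468]
tool_rot: [-179.6, 0.0, 88.2]
force: [-0.4, -0.7, -2.8]
grip_width: 0.0116
grasp_force: 59.9
```

Run:
```python
from h import *
o=env.get_obs();p,R=pose();g=p+R.apply([0,0,-.019]);print(p,o["tool_rot"],"grip",g,o["qpos"].round(0),o["force"].round(1))
print("lip",g+(R*Rn.from_rotvec([0,20,0],degrees=True)).apply([-.140,0,-.024]))
plan(pourpath(.598,.11,88.2,-20,25,113,5.5,.26,.16,dx=.140))
```

```text
[0.59791567 0.25656821 0.24678894] [-1.79645259e+02  4.55585305e-02  8.81639651e+01] grip [0.59803373 0.25657954 0.26578857] [-46.  19.  27.  82.  -9.  82. -21.] [-0.4 -0.7 -2.8]
lip [0.59339834 0.11687079 0.24057   ]
[{"x":-0.8,"y":0.5,"z":0.4,"ax":-0.4,"ay":5,"az":-0.1},{"x":-0.2,"y":-0,"z":-0.6,"ax":0,"ay":5.5,"az":0.1},{"x":-0.2,"y":-0,"z":-0.5,"ax":0,"ay":5.5,"az":-0},{"x":-0.4,"y":-0,"z":-0.6,"ax":0.1,"ay":5.5,"az":-0},{"x":-0.4,"y":-0,"z":-0.6,"ax":-0,"ay":5.5,"az":-0}]
[{"x":-0.5,"y":-0,"z":-0.6,"ax":-0,"ay":5.5,"az":-0},{"x":-0.5,"y":-0,"z":-0.7,"ax":-0,"ay":5.5,"az":-0.1},{"x":-0.6,"y":-0,"z":-0.7,"ax":-0,"ay":5.5,"az":0},{"x":-0.7,"y":-0,"z":-0.8,"ax":-0,"ay":5.5,"az":0},{"x":-0.2,"y":-0,"z":-1.2,"ax":-0,"ay":5.5,"az":0}]
[{"x":-0.2,"y":-0,"z":-1.4,"ax":-0.1,"ay":5.5,"az":0},{"x":-0.1,"y":-0,"z":-1.3,"ax":0,"ay":5.5,"az":0},{"x":-0.1,"y":-0,"z":-1.4,"ax":0,"ay":5.5,"az":0},{"x":-0.1,"y":-0,"z":-1.3,"ax":0,"ay":5.5,"az":0},{"x":-0.2,"y":-0,"z":-1.3,"ax":0,"ay":5.5,"az":0}]
[{"x":-0.1,"y":-0,"z":-1.4,"ax":0,"ay":5.5,"az":0.1},{"x":-0.1,"y":-0,"z":-1.3,"ax":0,"ay":5.5,"az":-0},{"x":0,"y":0,"z":0,"ax":0,"ay":0,"az":0},{"x":0,"y":0,"z":0,"ax":0,"ay":0,"az":0},{"x":0,"y":0,"z":0,"ax":0,"ay":0,"az":0}]
end [0.5978 0.0963 0.2994] [ -0.9 -87.  -90.9]
```

{"method": "jog_arm", "body": {
  "motion": [
    {"x": -0.7, "y": 0.5, "z": 0.3, "ax": -0.3, "ay": 5, "az": 0},
    {"x": -0.2, "y": 0, "z": -0.6, "ax": 0, "ay": 5.5, "az": 0},
    {"x": -0.2, "y": 0, "z": -0.5, "ax": 0, "ay": 5.5, "az": 0},
    {"x": -0.4, "y": 0, "z": -0.6, "ax": 0, "ay": 5.5, "az": 0},
    {"x": -0.4, "y": 0, "z": -0.6, "ax": 0, "ay": 5.5, "az": 0}
  ]
}}

```text
time_s: 29.7
tool_pos: [0.6021, 0.2315, 0.2633]
tool_rot: [-180.0, -26.9, 88.1]
force: [-0.4, -0.4, -3.8]
grip_width: 0.0119
grasp_force: 59.9
```

{"method": "jog_arm", "body": {
  "motion": [
    {"x": -0.5, "y": 0, "z": -0.6, "ax": 0, "ay": 5.5, "az": 0},
    {"x": -0.5, "y": 0, "z": -0.7, "ax": 0, "ay": 5.5, "az": 0},
    {"x": -0.6, "y": 0, "z": -0.7, "ax": 0, "ay": 5.5, "az": 0},
    {"x": -0.7, "y": 0, "z": -0.8, "ax": 0, "ay": 5.5, "az": 0},
    {"x": -0.2, "y": 0, "z": -1.2, "ax": 0, "ay": 5.5, "az": 0}
  ]
}}

```text
time_s: 30.2
tool_pos: [0.6003, 0.1858, 0.2774]
tool_rot: [-179.7, -54.3, 87.8]
force: [-0.6, 0.6, -2.3]
grip_width: 0.0116
grasp_force: 59.9
```

{"method": "jog_arm", "body": {
  "motion": [
    {"x": -0.2, "y": 0, "z": -1.4, "ax": 0, "ay": 5.5, "az": 0},
    {"x": -0.1, "y": 0, "z": -1.3, "ax": 0, "ay": 5.5, "az": 0},
    {"x": -0.1, "y": 0, "z": -1.4, "ax": 0, "ay": 5.5, "az": 0},
    {"x": -0.1, "y": 0, "z": -1.3, "ax": 0, "ay": 5.5, "az": 0},
    {"x": -0.2, "y": 0, "z": -1.3, "ax": 0, "ay": 5.5, "az": 0}
  ]
}}

```text
time_s: 30.7
tool_pos: [0.5989, 0.1231, 0.2995]
tool_rot: [-179.1, -81.8, 87.1]
force: [1.2, 0.7, -2.7]
grip_width: 0.0117
grasp_force: 59.9
```

{"method": "jog_arm", "body": {
  "motion": [
    {"x": -0.1, "y": 0, "z": -1.4, "ax": 0, "ay": 5.5, "az": 0},
    {"x": -0.1, "y": 0, "z": -1.3, "ax": 0, "ay": 5.5, "az": 0},
    {"x": 0, "y": 0, "z": 0, "ax": 0, "ay": 0, "az": 0},
    {"x": 0, "y": 0, "z": 0, "ax": 0, "ay": 0, "az": 0},
    {"x": 0, "y": 0, "z": 0, "ax": 0, "ay": 0, "az": 0}
  ]
}}

```text
time_s: 31.2
tool_pos: [0.598, 0.0984, 0.3025]
tool_rot: [1.0, -87.3, -92.8]
force: [1.0, 0.4, -2.3]
grip_width: 0.0115
grasp_force: 59.9
```

{"method": "jog_arm", "body": {
  "motion": [
    {"x": 0, "y": 0, "z": 0, "ax": 0, "ay": 0, "az": 0},
    {"x": 0, "y": 0, "z": 0, "ax": 0, "ay": 0, "az": 0},
    {"x": 0, "y": 0, "z": 0, "ax": 0, "ay": 0, "az": 0},
    {"x": 0, "y": 0, "z": 0, "ax": 0, "ay": 0, "az": 0},
    {"x": 0, "y": 0, "z": 0, "ax": 0, "ay": 0, "az": 0}
  ]
}}

```text
time_s: 31.7
tool_pos: [0.5979, 0.0978, 0.302]
tool_rot: [-0.7, -87.2, -91.1]
force: [-0.7, -0.1, -2.8]
grip_width: 0.0118
grasp_force: 59.9
```

Run:
```python
from h import *
o=env.get_obs();p,R=pose();g=p+R.apply([0,0,-.019]);print(p,o["tool_rot"],"grip",g,o["qpos"].round(0),o["force"].round(1))
print("lip",g+(R*Rn.from_rotvec([0,20,0],degrees=True)).apply([-.140,0,-.024]))
```

```text
[0.5979433  0.09784235 0.30195619] [ -0.70035411 -87.19833383 -91.13997687] grip [0.59733358 0.07887485 0.30102756] [  6.  37.  20.  98. -85. 115.  46.] [-0.7 -0.1 -2.8]
lip [0.59828235 0.11099194 0.16266719]
```

{"method": "jog_arm", "body": {
  "motion": [
    {"x": -0.1, "y": 0, "z": 2, "ax": 0, "ay": -8, "az": 0},
    {"x": -0.1, "y": 0, "z": 2, "ax": 0, "ay": -8, "az": 0},
    {"x": 0, "y": 0, "z": 2, "ax": 0, "ay": -8, "az": 0},
    {"x": 0, "y": 0, "z": 2, "ax": 0, "ay": -8, "az": 0},
    {"x": -0.1, "y": 0, "z": 2, "ax": 0, "ay": -8, "az": 0}
  ]
}}

```text
time_s: 32.2
tool_pos: [0.6012, 0.1923, 0.2776]
tool_rot: [179.9, -52.5, 88.2]
force: [-0.6, 0.4, -2.9]
grip_width: 0.0118
grasp_force: 59.9
```

{"method": "jog_arm", "body": {
  "motion": [
    {"x": 0.7, "y": 0, "z": 1.5, "ax": 0, "ay": -8, "az": 0},
    {"x": 0.8, "y": 0, "z": 1.2, "ax": 0, "ay": -8, "az": 0},
    {"x": 0.6, "y": 0, "z": 1.1, "ax": 0, "ay": -8, "az": 0},
    {"x": 0.5, "y": 0, "z": 1, "ax": 0, "ay": -8, "az": 0},
    {"x": 0.3, "y": 0, "z": 0.9, "ax": 0, "ay": -8, "az": 0}
  ]
}}

```text
time_s: 32.7
tool_pos: [0.6022, 0.2504, 0.2528]
tool_rot: [180.0, -12.6, 88.2]
force: [-0.9, -0.7, -3.3]
grip_width: 0.0119
grasp_force: 59.9
```

{"method": "jog_arm", "body": {
  "motion": [
    {"x": 0.3, "y": 0, "z": 0.7, "ax": 0, "ay": -8, "az": 0},
    {"x": 0, "y": 0, "z": 0.4, "ax": 0, "ay": -8, "az": 0},
    {"x": -0.2, "y": 0, "z": -0.2, "ax": 0, "ay": -8, "az": 0},
    {"x": -0.3, "y": 0, "z": -0.2, "ax": 0, "ay": -8, "az": 0},
    {"x": -0.3, "y": 0, "z": -0.2, "ax": 0, "ay": -1, "az": 0}
  ]
}}

```text
time_s: 33.2
tool_pos: [0.5997, 0.2546, 0.245]
tool_rot: [-179.5, 20.2, 88.8]
force: [-1.2, 1.5, -4.2]
grip_width: 0.0115
grasp_force: 59.9
```

Run:
```python
from h import *
o=env.get_obs();p,R=pose();g=p+R.apply([0,0,-.019]);print(p,o["tool_rot"],"grip",g,o["force"].round(1))
plan([(*G(.441,-.068,.26,87,-20),14),(*G(.441,-.068,.09,87,-20),5),(*G(.441,-.068,.0695,87,-20),4)])
```

```text
[0.59965202 0.25457115 0.24499696] [-179.52242161   20.22108418   88.82339677] grip [0.59994521 0.26113351 0.26282529] [-1.2  1.5 -4.2]
[{"x":-2.2,"y":-1.1,"z":0.8,"ax":0,"ay":0,"az":0.1},{"x":-2.2,"y":-1.1,"z":0.9,"ax":0,"ay":0,"az":0.1},{"x":-2.3,"y":-1,"z":0.8,"ax":0,"ay":0,"az":0.2},{"x":-2.2,"y":-1.1,"z":0.9,"ax":0,"ay":0.1,"az":0.1},{"x":-2.2,"y":-1.1,"z":0.8,"ax":0.1,"ay":-0,"az":0.1}]
[{"x":-2.3,"y":-1,"z":0.9,"ax":-0,"ay":-0,"az":0.1},{"x":-2.2,"y":-1.1,"z":0.8,"ax":-0,"ay":0,"az":0.2},{"x":-2.2,"y":-1,"z":0.9,"ax":-0,"ay":0,"az":0.1},{"x":-2.3,"y":-1,"z":0.8,"ax":-0,"ay":0,"az":0.1},{"x":-2.2,"y":-1.1,"z":0.9,"ax":0,"ay":0.1,"az":0.1}]
[{"x":-2.3,"y":-1,"z":0.8,"ax":0,"ay":-0,"az":0.1},{"x":-2.2,"y":-1,"z":0.9,"ax":0,"ay":-0,"az":0.2},{"x":-2.3,"y":-1.1,"z":0.8,"ax":0,"ay":0,"az":0.1},{"x":-2.2,"y":-1,"z":0.8,"ax":0,"ay":0,"az":0.1},{"x":1.2,"y":0,"z":3.2,"ax":0,"ay":0,"az":0}]
[{"x":1.1,"y":0,"z":3.2,"ax":0,"ay":0,"az":0},{"x":1.2,"y":0,"z":3.2,"ax":0,"ay":0,"az":0},{"x":1.2,"y":0,"z":3.2,"ax":0,"ay":0,"az":0},{"x":1.1,"y":0,"z":3.2,"ax":0,"ay":0,"az":0},{"x":0.2,"y":0,"z":0.5,"ax":0,"ay":0,"az":0}]
[{"x":0.2,"y":0,"z":0.5,"ax":0,"ay":0,"az":0},{"x":0.1,"y":0,"z":0.5,"ax":0,"ay":0,"az":0},{"x":0.2,"y":0,"z":0.4,"ax":0,"ay":0,"az":0},{"x":0,"y":0,"z":0,"ax":0,"ay":0,"az":0},{"x":0,"y":0,"z":0,"ax":0,"ay":0,"az":0}]
end [ 0.4406 -0.0745  0.0521] [180.  20.  87.]
```

{"method": "jog_arm", "body": {
  "motion": [
    {"x": -2.2, "y": -1.1, "z": 0.8, "ax": 0, "ay": 0, "az": 0.1},
    {"x": -2.2, "y": -1.1, "z": 0.9, "ax": 0, "ay": 0, "az": 0.1},
    {"x": -2.3, "y": -1, "z": 0.8, "ax": 0, "ay": 0, "az": 0.2},
    {"x": -2.2, "y": -1.1, "z": 0.9, "ax": 0, "ay": 0, "az": 0.1},
    {"x": -2.2, "y": -1.1, "z": 0.8, "ax": 0, "ay": 0, "az": 0.1}
  ]
}}

```text
time_s: 33.7
tool_pos: [0.5432, 0.1286, 0.2474]
tool_rot: [179.9, 20.0, 87.4]
force: [0.4, 0.6, -2.9]
grip_width: 0.0114
grasp_force: 59.9
```

{"method": "jog_arm", "body": {
  "motion": [
    {"x": -2.3, "y": -1, "z": 0.9, "ax": 0, "ay": 0, "az": 0.1},
    {"x": -2.2, "y": -1.1, "z": 0.8, "ax": 0, "ay": 0, "az": 0.2},
    {"x": -2.2, "y": -1, "z": 0.9, "ax": 0, "ay": 0, "az": 0.1},
    {"x": -2.3, "y": -1, "z": 0.8, "ax": 0, "ay": 0, "az": 0.1},
    {"x": -2.2, "y": -1.1, "z": 0.9, "ax": 0, "ay": 0, "az": 0.1}
  ]
}}

```text
time_s: 34.2
tool_pos: [0.4854, 0.0114, 0.2454]
tool_rot: [179.7, 19.9, 86.7]
force: [-0.6, 0.1, -1.6]
grip_width: 0.0114
grasp_force: 59.9
```

{"method": "jog_arm", "body": {
  "motion": [
    {"x": -2.3, "y": -1, "z": 0.8, "ax": 0, "ay": 0, "az": 0.1},
    {"x": -2.2, "y": -1, "z": 0.9, "ax": 0, "ay": 0, "az": 0.2},
    {"x": -2.3, "y": -1.1, "z": 0.8, "ax": 0, "ay": 0, "az": 0.1},
    {"x": -2.2, "y": -1, "z": 0.8, "ax": 0, "ay": 0, "az": 0.1},
    {"x": 0, "y": 0, "z": 0, "ax": 0, "ay": 0, "az": 0}
  ]
}}

```text
time_s: 34.7
tool_pos: [0.4377, -0.0841, 0.2448]
tool_rot: [179.5, 19.9, 85.9]
force: [-0.3, -0.9, -1.8]
grip_width: 0.0118
grasp_force: 59.9
```

```bash
cat >> h.py <<'E'
def blobs(im,f,lo,box,amin):
    "components of a mask inside box (x0,y0,x1,y1)"
    x0,y0,x1,y1=box;m=f(im[y0:y1,x0:x1].astype(int)).astype(np.uint8)
    n,l,s,c=cv2.connectedComponentsWithStats(m)
    return [(s[i,4].item(),(s[i,:2]+[x0,y0]).tolist(),s[i,2:4].tolist()) for i in range(1,n) if s[i,4]>=amin]
lilac=lambda a:(a[...,0]-a[...,1]>18)&(a[...,2]-a[...,1]>25)
blue=lambda a:(a[...,2]-a[...,0]>28)&(a[...,2]>110)
dark=lambda a:a.max(-1)<45
def survey():
    t=env.read_camera("top")
    print("bin lilac",blobs(t,lilac,0,(168,182,226,222),6),"blue",blobs(t,blue,0,(168,182,226,222),6))
    print("tray lilac",blobs(t,lilac,0,(180,235,370,285),6),"blue",blobs(t,blue,0,(180,235,370,285),6))
    print("handles",blobs(t,dark,0,(160,240,340,285),20))
    return t
E
python3 - <<'E'
from h import *
o=env.get_obs();p,R=pose();print(p,o["force"].round(1));t=survey();cv2.imwrite("pics/t8.png",t[:,:,::-1])
plan([(*G(.441,-.068,.09,87,-20),5),(*G(.441,-.068,.0695,87,-20),5)])
E
```

```text
[ 0.43766499 -0.08412903  0.24479095] [-0.3 -0.9 -1.8]
bin lilac [(213, [206, 195], [14, 24]), (8, [195, 200], [4, 5]), (8, [196, 207], [4, 3])] blue [(38, [211, 189], [8, 8]), (162, [174, 207], [18, 12])]
tray lilac [] blue [(27, [180, 235], [7, 4]), (22, [187, 274], [8, 3])]
handles [(2012, [160, 240], [87, 45]), (40, [308, 261], [14, 3])]
[{"x":1.3,"y":-0,"z":3.2,"ax":0,"ay":-0,"az":-0.2},{"x":1.3,"y":-0,"z":3.2,"ax":0.1,"ay":-0.1,"az":-0.2},{"x":1.3,"y":0,"z":3.2,"ax":0,"ay":0,"az":-0.1},{"x":1.4,"y":0,"z":3.2,"ax":0.1,"ay":-0,"az":-0.2},{"x":1.3,"y":0,"z":3.2,"ax":0,"ay":-0.1,"az":-0.2}]
[{"x":0.1,"y":0,"z":0.4,"ax":0,"ay":0,"az":-0},{"x":0.2,"y":0,"z":0.4,"ax":0,"ay":0,"az":-0},{"x":0.1,"y":0,"z":0.3,"ax":0,"ay":0,"az":-0},{"x":0.2,"y":0,"z":0.4,"ax":0,"ay":0,"az":-0},{"x":0.1,"y":0,"z":0.4,"ax":0,"ay":0,"az":-0}]
end [ 0.4402 -0.0744  0.0517] [180.  20.  87.]
```

The bin now holds two blue and at least two lilac caps, and no lilac cap remains over the tray. Lower cup 2.

{"method": "jog_arm", "body": {
  "motion": [
    {"x": 1.3, "y": 0, "z": 3.2, "ax": 0, "ay": 0, "az": -0.2},
    {"x": 1.3, "y": 0, "z": 3.2, "ax": 0, "ay": 0, "az": -0.2},
    {"x": 1.3, "y": 0, "z": 3.2, "ax": 0.1, "ay": 0, "az": -0.1},
    {"x": 1.4, "y": 0, "z": 3.2, "ax": 0.1, "ay": 0, "az": -0.2},
    {"x": 1.3, "y": 0, "z": 3.2, "ax": 0, "ay": 0, "az": -0.2}
  ]
}}

```text
time_s: 35.25
tool_pos: [0.442, -0.0722, 0.0709]
tool_rot: [179.9, 20.0, 87.2]
force: [0.7, 0.3, -2.2]
grip_width: 0.0116
grasp_force: 59.9
```

{"method": "jog_arm", "body": {
  "motion": [
    {"x": 0.1, "y": 0, "z": 0.4, "ax": 0, "ay": 0, "az": 0},
    {"x": 0.2, "y": 0, "z": 0.4, "ax": 0, "ay": 0, "az": 0},
    {"x": 0.1, "y": 0, "z": 0.3, "ax": 0, "ay": 0, "az": 0},
    {"x": 0.2, "y": 0, "z": 0.4, "ax": 0, "ay": 0, "az": 0},
    {"x": 0, "y": 0, "z": 0, "ax": 0, "ay": 0, "az": 0}
  ]
}}

```text
time_s: 35.75
tool_pos: [0.4428, -0.0723, 0.0567]
tool_rot: [179.9, 20.1, 87.3]
force: [-0.2, -0.2, -1.9]
grip_width: 0.0118
grasp_force: 59.9
```

Run:
```python
from h import *
o=env.get_obs();p,R=pose();g=p+R.apply([0,0,-.019]);print(p,o["tool_rot"],g,o["force"].round(1))
```

```text
[ 0.44276214 -0.07232475  0.05671477] [179.89300921  20.12515819  87.29477871] [ 0.44303525 -0.06579301  0.07455466] [-0.2 -0.2 -1.9]
```

{"method": "jog_arm", "body": {
  "motion": [
    {"x": 0.1, "y": 0, "z": 0.2, "ax": 0, "ay": 0, "az": 0},
    {"x": 0.1, "y": 0, "z": 0.2, "ax": 0, "ay": 0, "az": 0},
    {"x": 0, "y": 0, "z": 0.1, "ax": 0, "ay": 0, "az": 0},
    {"x": 0, "y": 0, "z": 0, "ax": 0, "ay": 0, "az": 0},
    {"x": 0, "y": 0, "z": 0, "ax": 0, "ay": 0, "az": 0}
  ]
}}

```text
time_s: 36.25
tool_pos: [0.4425, -0.0724, 0.0511]
tool_rot: [179.9, 20.2, 87.3]
force: [-1.0, 0.6, 1.0]
grip_width: 0.0116
grasp_force: 59.9
```

{"method": "jog_arm", "body": {
  "motion": [
    {"x": 0, "y": 0, "z": 0.1, "ax": 0, "ay": 0, "az": 0},
    {"x": 0, "y": 0, "z": 0, "ax": 0, "ay": 0, "az": 0},
    {"x": 0, "y": 0, "z": 0, "ax": 0, "ay": 0, "az": 0},
    {"x": 0, "y": 0, "z": 0, "ax": 0, "ay": 0, "az": 0},
    {"x": 0, "y": 0, "z": 0, "ax": 0, "ay": 0, "az": 0}
  ]
}}

```text
time_s: 36.75
tool_pos: [0.4427, -0.0723, 0.051]
tool_rot: [180.0, 20.2, 87.3]
force: [-3.8, 3.3, 10.1]
grip_width: 0.0118
grasp_force: 59.9
```

{"method": "jog_arm", "body": {
  "motion": [
    {"x": 0, "y": 0, "z": 0, "ax": 0, "ay": 0, "az": 0},
    {"x": 0, "y": 0, "z": 0, "ax": 0, "ay": 0, "az": 0},
    {"x": 0, "y": 0, "z": 0, "ax": 0, "ay": 0, "az": 0},
    {"x": 0, "y": 0, "z": 0, "ax": 0, "ay": 0, "az": 0},
    {"x": 0, "y": 0, "z": 0, "ax": 0, "ay": 0, "az": 0}
  ],
  "claw": 0.6
}}

```text
time_s: 37.25
tool_pos: [0.4421, -0.0731, 0.0498]
tool_rot: [180.0, 20.2, 87.3]
force: [0.1, -0.1, 0.4]
grip_width: 0.0438
grasp_force: 0.0
```

{"method": "jog_arm", "body": {
  "motion": [
    {"x": -1, "y": 0, "z": -2.8, "ax": 0, "ay": 0, "az": 0},
    {"x": -1.2, "y": 0, "z": -3.2, "ax": 0, "ay": 0, "az": 0},
    {"x": -1.2, "y": 0, "z": -3.2, "ax": 0, "ay": 0, "az": 0},
    {"x": -1.5, "y": 0, "z": -4, "ax": 0, "ay": 0, "az": 0},
    {"x": -1, "y": 0, "z": -2.5, "ax": 0, "ay": 0, "az": 0}
  ]
}}

```text
time_s: 37.75
tool_pos: [0.4428, -0.0742, 0.2203]
tool_rot: [179.8, 20.1, 87.2]
force: [0.1, 0.1, 0.3]
grip_width: 0.0691
grasp_force: 0.0
```

Run:
```python
from h import *
o=env.get_obs();print(o["tool_pos"],o["tool_rot"])
im=env.read_camera("wrist");print("wrist lilac",blobs(im,lilac,0,(0,0,640,250),30),"blue",blobs(im,blue,0,(0,0,640,250),30))
plan([(*G(.453,.142,.20,84,-20),10)])
```

```text
[ 0.4428311  -0.07421027  0.22031688] [179.79159942  20.10396997  87.24682867]
wrist lilac [(5055, [477, 0], [133, 56]), (257, [583, 190], [44, 19]), (73, [624, 225], [16, 12])] blue [(118, [383, 0], [10, 16]), (300, [387, 17], [40, 11])]
[{"x":2.1,"y":-0,"z":-0.3,"ax":0.2,"ay":0,"az":0.3},{"x":2.1,"y":-0.1,"z":-0.4,"ax":0.1,"ay":0,"az":0.3},{"x":2.1,"y":-0,"z":-0.3,"ax":0.2,"ay":0,"az":0.3},{"x":2.2,"y":-0.1,"z":-0.3,"ax":0.1,"ay":0,"az":0.3},{"x":2.1,"y":-0.1,"z":-0.3,"ax":0.2,"ay":0,"az":0.3}]
[{"x":2.1,"y":-0,"z":-0.4,"ax":0.2,"ay":0,"az":0.3},{"x":2.1,"y":-0.1,"z":-0.3,"ax":0.1,"ay":0,"az":0.3},{"x":2.1,"y":-0.2,"z":-0.3,"ax":0.2,"ay":0,"az":0.3},{"x":2.1,"y":-0.1,"z":-0.4,"ax":0.1,"ay":0,"az":0.2},{"x":2.1,"y":-0.1,"z":-0.3,"ax":0.2,"ay":0,"az":0.3}]
end [0.4524 0.1354 0.1824] [-180.   20.   84.]
```

{"method": "jog_arm", "body": {
  "motion": [
    {"x": 2.1, "y": 0, "z": -0.3, "ax": 0.2, "ay": 0, "az": 0.3},
    {"x": 2.1, "y": -0.1, "z": -0.4, "ax": 0.1, "ay": 0, "az": 0.3},
    {"x": 2.1, "y": 0, "z": -0.3, "ax": 0.2, "ay": 0, "az": 0.3},
    {"x": 2.2, "y": -0.1, "z": -0.3, "ax": 0.1, "ay": 0, "az": 0.3},
    {"x": 2.1, "y": -0.1, "z": -0.3, "ax": 0.2, "ay": 0, "az": 0.3}
  ],
  "claw": 1
}}

```text
time_s: 38.3
tool_pos: [0.445, 0.0317, 0.1955]
tool_rot: [-179.8, 20.2, 85.7]
force: [0.3, -0.6, 0.3]
grip_width: 0.0868
grasp_force: 0.0
```

{"method": "jog_arm", "body": {
  "motion": [
    {"x": 2.1, "y": 0, "z": -0.4, "ax": 0.2, "ay": 0, "az": 0.3},
    {"x": 2.1, "y": -0.1, "z": -0.3, "ax": 0.1, "ay": 0, "az": 0.3},
    {"x": 2.1, "y": -0.1, "z": -0.3, "ax": 0.1, "ay": 0, "az": 0.3},
    {"x": 2.1, "y": -0.1, "z": -0.3, "ax": 0.1, "ay": 0, "az": 0.2},
    {"x": 2.1, "y": -0.1, "z": -0.3, "ax": 0.1, "ay": 0, "az": 0.3}
  ]
}}

```text
time_s: 38.8
tool_pos: [0.4502, 0.1365, 0.1744]
tool_rot: [-179.7, 20.2, 84.2]
force: [0.1, -0.3, 0.2]
grip_width: 0.0869
grasp_force: 0.0
```

{"method": "jog_arm", "body": {
  "motion": [
    {"x": 0, "y": 0, "z": 0, "ax": 0, "ay": 0, "az": 0},
    {"x": 0, "y": 0, "z": 0, "ax": 0, "ay": 0, "az": 0},
    {"x": 0, "y": 0, "z": 0, "ax": 0, "ay": 0, "az": 0},
    {"x": 0, "y": 0, "z": 0, "ax": 0, "ay": 0, "az": 0},
    {"x": 0, "y": 0, "z": 0, "ax": 0, "ay": 0, "az": 0}
  ]
}}

```text
time_s: 39.3
tool_pos: [0.4503, 0.1343, 0.1752]
tool_rot: [-179.7, 20.2, 84.1]
force: [-1.0, 0.4, 0.3]
grip_width: 0.0866
grasp_force: 0.0
```

Run:
```python
from h import *
p=env.camera_params("wrist");im=env.read_camera("wrist");cv2.imwrite("pics/w9.png",im[:,:,::-1])
print(pose()[0],env.get_obs()["tool_rot"])
for P in [(.453,.162,.091),(.453,.117,.091)]: print(np.round(proj("wrist",P,p)))
print([b for b in blobs(im,dark,0,(0,0,640,232),200)])
plan([(*G(.453,.142,.068,84,-20),5)])
```

```text
[0.45023379 0.13444149 0.17514296] [-179.71966396   20.16675417   84.1626559 ]
[319. 144.]
[324. 192.]
[(899, [312, 118], [16, 71])]
[{"x":0.9,"y":0.1,"z":2.3,"ax":-0,"ay":0,"az":0},{"x":0.9,"y":0,"z":2.4,"ax":-0.1,"ay":0.1,"az":0.1},{"x":0.9,"y":0,"z":2.3,"ax":-0,"ay":0,"az":-0},{"x":0.8,"y":0.1,"z":2.4,"ax":-0.1,"ay":0,"az":0},{"x":0.9,"y":0,"z":2.3,"ax":-0,"ay":0.1,"az":0.1}]
end [0.452  0.1354 0.0501] [-180.    20.    83.9]
```

The handle blob is at (320,118–189), matching the prediction. Descend and grip cup 1.

{"method": "jog_arm", "body": {
  "motion": [
    {"x": 0.9, "y": 0.1, "z": 2.3, "ax": 0, "ay": 0, "az": 0},
    {"x": 0.9, "y": 0, "z": 2.4, "ax": -0.1, "ay": 0.1, "az": 0},
    {"x": 0.9, "y": 0, "z": 2.3, "ax": 0, "ay": 0, "az": 0},
    {"x": 0.8, "y": 0, "z": 2.4, "ax": -0.1, "ay": 0, "az": 0},
    {"x": 0.9, "y": 0, "z": 2.3, "ax": 0, "ay": 0.1, "az": 0}
  ]
}}

```text
time_s: 39.85
tool_pos: [0.4508, 0.1357, 0.0491]
tool_rot: [-179.9, 20.0, 84.2]
force: [0.6, 0.8, -0.2]
grip_width: 0.087
grasp_force: 0.0
```

{"method": "jog_arm", "body": {
  "motion": [
    {"x": 0, "y": 0, "z": 0, "ax": 0, "ay": 0, "az": 0},
    {"x": 0, "y": 0, "z": 0, "ax": 0, "ay": 0, "az": 0},
    {"x": 0, "y": 0, "z": 0, "ax": 0, "ay": 0, "az": 0},
    {"x": 0, "y": 0, "z": 0, "ax": 0, "ay": 0, "az": 0},
    {"x": 0, "y": 0, "z": 0, "ax": 0, "ay": 0, "az": 0}
  ],
  "claw": -1,
  "squeeze": 60
}}

```text
time_s: 40.35
tool_pos: [0.4514, 0.1364, 0.0508]
tool_rot: [-180.0, 19.9, 84.2]
force: [1.2, 1.0, -0.1]
grip_width: 0.0549
grasp_force: 0.0
```

{"method": "jog_arm", "body": {
  "motion": [
    {"x": 0, "y": 0, "z": 0, "ax": 0, "ay": 0, "az": 0},
    {"x": 0, "y": 0, "z": 0, "ax": 0, "ay": 0, "az": 0},
    {"x": 0, "y": 0, "z": 0, "ax": 0, "ay": 0, "az": 0},
    {"x": 0, "y": 0, "z": 0, "ax": 0, "ay": 0, "az": 0},
    {"x": 0, "y": 0, "z": 0, "ax": 0, "ay": 0, "az": 0}
  ]
}}

```text
time_s: 40.85
tool_pos: [0.4508, 0.1359, 0.0499]
tool_rot: [-179.9, 20.0, 84.2]
force: [0.9, 0.6, 0.2]
grip_width: 0.0147
grasp_force: 0.5
```

{"method": "jog_arm", "body": {
  "motion": [
    {"x": 0, "y": 0, "z": 0, "ax": 0, "ay": 0, "az": 0},
    {"x": 0, "y": 0, "z": 0, "ax": 0, "ay": 0, "az": 0},
    {"x": 0, "y": 0, "z": 0, "ax": 0, "ay": 0, "az": 0},
    {"x": 0, "y": 0, "z": 0, "ax": 0, "ay": 0, "az": 0},
    {"x": 0, "y": 0, "z": 0, "ax": 0, "ay": 0, "az": 0}
  ]
}}

```text
time_s: 41.35
tool_pos: [0.4508, 0.136, 0.0499]
tool_rot: [-179.9, 20.0, 84.2]
force: [-0.5, 0.7, -0.1]
grip_width: 0.0116
grasp_force: 59.9
```

Run:
```python
from h import *
o=env.get_obs();p,R=pose();g=p+R.apply([0,0,-.019]);print(p,o["tool_rot"],"grip",g,o["qpos"].round(0),o["grasp_force"])
plan([(*G(g[0],g[1],.10,84,-20),2),(*G(g[0],g[1],.265,84,-20),5),(*G(.598,.254,.26,88.2,-20),8)])
```

```text
[0.4508062  0.13600701 0.04988528] [-179.90348719   19.98853364   84.22938008] grip [0.45149107 0.14246567 0.06774072] [-55.  16.  26. 113.  10.  65. -41.] 59.877362893894315
[{"x":-0.6,"y":-0,"z":-1.5,"ax":-0,"ay":-0,"az":0.1},{"x":-0.5,"y":-0,"z":-1.5,"ax":-0,"ay":-0,"az":0.1},{"x":-1.1,"y":-0,"z":-3.1,"ax":-0,"ay":-0,"az":0},{"x":-1.2,"y":-0,"z":-3.1,"ax":-0,"ay":-0,"az":0},{"x":-1.1,"y":-0,"z":-3.1,"ax":-0,"ay":-0,"az":0}]
[{"x":-1.1,"y":-0,"z":-3.1,"ax":-0,"ay":-0,"az":0},{"x":-1.1,"y":-0,"z":-3.1,"ax":-0,"ay":-0,"az":0},{"x":1.5,"y":1.7,"z":-0.5,"ax":-0.2,"ay":-0,"az":-0.5},{"x":1.5,"y":1.7,"z":-0.5,"ax":-0.2,"ay":-0,"az":-0.5},{"x":1.4,"y":1.7,"z":-0.5,"ax":-0.2,"ay":-0,"az":-0.5}]
[{"x":1.5,"y":1.7,"z":-0.4,"ax":-0.1,"ay":-0,"az":-0.5},{"x":1.4,"y":1.7,"z":-0.5,"ax":-0.2,"ay":-0,"az":-0.5},{"x":1.5,"y":1.8,"z":-0.4,"ax":-0.2,"ay":-0,"az":-0.4},{"x":1.4,"y":1.8,"z":-0.5,"ax":-0.2,"ay":-0,"az":-0.5},{"x":1.4,"y":1.7,"z":-0.4,"ax":-0.2,"ay":-0,"az":-0.5}]
end [0.5974 0.2476 0.2418] [179.9  20.   88.2]
```

{"method": "jog_arm", "body": {
  "motion": [
    {"x": -0.6, "y": 0, "z": -1.5, "ax": 0, "ay": 0, "az": 0},
    {"x": -0.5, "y": 0, "z": -1.5, "ax": 0, "ay": 0, "az": 0},
    {"x": -1.1, "y": 0, "z": -3.1, "ax": 0, "ay": 0, "az": 0},
    {"x": -1.2, "y": 0, "z": -3.1, "ax": 0, "ay": 0, "az": 0},
    {"x": -1.1, "y": 0, "z": -3.1, "ax": 0, "ay": 0, "az": 0}
  ]
}}

```text
time_s: 41.85
tool_pos: [0.4505, 0.1354, 0.1815]
tool_rot: [-179.8, 20.0, 84.2]
force: [0.3, -0.2, -3.1]
grip_width: 0.0114
grasp_force: 59.9
```

{"method": "jog_arm", "body": {
  "motion": [
    {"x": -1.1, "y": 0, "z": -3.1, "ax": 0, "ay": 0, "az": 0},
    {"x": -1.1, "y": 0, "z": -3.1, "ax": 0, "ay": 0, "az": 0},
    {"x": 1.5, "y": 1.7, "z": -0.5, "ax": -0.2, "ay": 0, "az": -0.5},
    {"x": 1.5, "y": 1.7, "z": -0.5, "ax": -0.2, "ay": 0, "az": -0.5},
    {"x": 1.4, "y": 1.7, "z": -0.5, "ax": -0.2, "ay": 0, "az": -0.5}
  ]
}}

```text
time_s: 42.35
tool_pos: [0.5065, 0.1786, 0.2452]
tool_rot: [-179.9, 19.9, 85.9]
force: [-0.6, -0.3, -1.7]
grip_width: 0.0114
grasp_force: 59.9
```

{"method": "jog_arm", "body": {
  "motion": [
    {"x": 1.5, "y": 1.7, "z": -0.4, "ax": -0.1, "ay": 0, "az": -0.5},
    {"x": 1.4, "y": 1.7, "z": -0.5, "ax": -0.2, "ay": 0, "az": -0.5},
    {"x": 1.5, "y": 1.8, "z": -0.4, "ax": -0.2, "ay": 0, "az": -0.4},
    {"x": 1.4, "y": 1.8, "z": -0.5, "ax": -0.2, "ay": 0, "az": -0.5},
    {"x": 1.4, "y": 1.7, "z": -0.4, "ax": -0.2, "ay": 0, "az": -0.5}
  ]
}}

```text
time_s: 42.85
tool_pos: [0.5976, 0.2488, 0.2404]
tool_rot: [-179.9, 20.0, 88.4]
force: [1.3, -0.1, -2.3]
grip_width: 0.0114
grasp_force: 59.9
```

{"method": "jog_arm", "body": {
  "motion": [
    {"x": 0.8, "y": 0, "z": 1.3, "ax": 0, "ay": 0, "az": 0},
    {"x": 0.1, "y": 0, "z": -0.6, "ax": 0, "ay": 5, "az": 0},
    {"x": 0.1, "y": 0, "z": -0.6, "ax": 0, "ay": 5, "az": 0},
    {"x": 0, "y": 0, "z": -0.5, "ax": 0, "ay": 5, "az": 0},
    {"x": -0.1, "y": 0, "z": -0.6, "ax": 0, "ay": 5, "az": 0}
  ]
}}

```text
time_s: 43.35
tool_pos: [0.5963, 0.2569, 0.2472]
tool_rot: [-179.9, -0.1, 88.4]
force: [0.1, -0.2, -3.2]
grip_width: 0.0117
grasp_force: 59.9
```

Run:
```python
from h import *
o=env.get_obs();p,R=pose();g=p+R.apply([0,0,-.019]);print(p,o["tool_rot"],"grip",g,o["qpos"].round(0),o["force"].round(1))
print("lip",g+(R*Rn.from_rotvec([0,20,0],degrees=True)).apply([-.144,0,-.024]))
plan(pourpath(.598,.11,88.2,-20,25,113,5.5,.26,.16))
```

```text
[0.5962635  0.25692813 0.24724067] [-1.79858019e+02 -1.45521336e-01  8.83749309e+01] grip [0.59630919 0.25687856 0.26624055] [-45.  19.  25.  82.  -8.  81. -22.] [ 0.1 -0.2 -3.2]
lip [0.59217479 0.11348218 0.23917792]
[{"x":-0.5,"y":0.6,"z":0.3,"ax":-0.1,"ay":4.9,"az":0.2},{"x":-0.2,"y":0,"z":-0.6,"ax":-0,"ay":5.5,"az":-0},{"x":-0.2,"y":0,"z":-0.6,"ax":-0,"ay":5.5,"az":-0},{"x":-0.4,"y":0,"z":-0.6,"ax":-0,"ay":5.5,"az":-0},{"x":-0.4,"y":0,"z":-0.7,"ax":-0,"ay":5.5,"az":-0}]
[{"x":-0.5,"y":0,"z":-0.6,"ax":-0,"ay":5.5,"az":-0.1},{"x":-0.6,"y":0,"z":-0.8,"ax":-0,"ay":5.5,"az":0},{"x":-0.6,"y":0,"z":-0.7,"ax":-0,"ay":5.5,"az":0},{"x":-0.7,"y":0,"z":-0.8,"ax":-0,"ay":5.5,"az":0},{"x":-0.2,"y":0,"z":-1.3,"ax":-0,"ay":5.5,"az":0}]
[{"x":-0.2,"y":0,"z":-1.4,"ax":-0,"ay":5.5,"az":0},{"x":-0.1,"y":0,"z":-1.3,"ax":-0.1,"ay":5.5,"az":0},{"x":-0.1,"y":0,"z":-1.4,"ax":0,"ay":5.5,"az":0},{"x":-0.2,"y":0,"z":-1.4,"ax":0,"ay":5.5,"az":0},{"x":-0.1,"y":0,"z":-1.4,"ax":0,"ay":5.5,"az":0}]
[{"x":-0.2,"y":0,"z":-1.3,"ax":0,"ay":5.5,"az":0},{"x":-0.1,"y":0,"z":-1.4,"ax":0,"ay":5.5,"az":0},{"x":0,"y":0,"z":0,"ax":0,"ay":0,"az":0},{"x":0,"y":0,"z":0,"ax":0,"ay":0,"az":0},{"x":0,"y":0,"z":0,"ax":0,"ay":0,"az":0}]
end [0.5972 0.0948 0.303 ] [  0.8 -87.  -92.7]
```

{"method": "jog_arm", "body": {
  "motion": [
    {"x": -0.5, "y": 0.6, "z": 0.3, "ax": 0, "ay": 5, "az": 0.2},
    {"x": -0.2, "y": 0, "z": -0.6, "ax": 0, "ay": 5.5, "az": 0},
    {"x": -0.2, "y": 0, "z": -0.6, "ax": 0, "ay": 5.5, "az": 0},
    {"x": -0.4, "y": 0, "z": -0.6, "ax": 0, "ay": 5.5, "az": 0},
    {"x": -0.4, "y": 0, "z": -0.7, "ax": 0, "ay": 5.5, "az": 0}
  ]
}}

```text
time_s: 43.85
tool_pos: [0.6015, 0.2336, 0.2655]
tool_rot: [-179.9, -27.2, 88.1]
force: [-0.0, 0.4, -3.7]
grip_width: 0.0118
grasp_force: 59.9
```

{"method": "jog_arm", "body": {
  "motion": [
    {"x": -0.5, "y": 0, "z": -0.6, "ax": 0, "ay": 5.5, "az": 0},
    {"x": -0.6, "y": 0, "z": -0.8, "ax": 0, "ay": 5.5, "az": 0},
    {"x": -0.6, "y": 0, "z": -0.7, "ax": 0, "ay": 5.5, "az": 0},
    {"x": -0.7, "y": 0, "z": -0.8, "ax": 0, "ay": 5.5, "az": 0},
    {"x": -0.2, "y": 0, "z": -1.3, "ax": 0, "ay": 5.5, "az": 0}
  ]
}}

```text
time_s: 44.35
tool_pos: [0.5997, 0.186, 0.2807]
tool_rot: [-179.6, -54.6, 87.8]
force: [-0.1, 1.0, -3.5]
grip_width: 0.0115
grasp_force: 59.9
```

{"method": "jog_arm", "body": {
  "motion": [
    {"x": -0.2, "y": 0, "z": -1.4, "ax": 0, "ay": 5.5, "az": 0},
    {"x": -0.1, "y": 0, "z": -1.3, "ax": 0, "ay": 5.5, "az": 0},
    {"x": -0.1, "y": 0, "z": -1.4, "ax": 0, "ay": 5.5, "az": 0},
    {"x": -0.2, "y": 0, "z": -1.4, "ax": 0, "ay": 5.5, "az": 0},
    {"x": -0.1, "y": 0, "z": -1.4, "ax": 0, "ay": 5.5, "az": 0}
  ]
}}

```text
time_s: 44.85
tool_pos: [0.5985, 0.1209, 0.3035]
tool_rot: [-178.7, -82.1, 86.8]
force: [0.3, 0.4, -3.1]
grip_width: 0.0116
grasp_force: 59.9
```

{"method": "jog_arm", "body": {
  "motion": [
    {"x": -0.2, "y": 0, "z": -1.3, "ax": 0, "ay": 5.5, "az": 0},
    {"x": -0.1, "y": 0, "z": -1.4, "ax": 0, "ay": 5.5, "az": 0},
    {"x": 0, "y": 0, "z": 0, "ax": 0, "ay": 0, "az": 0},
    {"x": 0, "y": 0, "z": 0, "ax": 0, "ay": 0, "az": 0},
    {"x": 0, "y": 0, "z": 0, "ax": 0, "ay": 0, "az": 0}
  ]
}}

```text
time_s: 45.35
tool_pos: [0.5983, 0.0958, 0.3053]
tool_rot: [1.4, -87.1, -93.2]
force: [0.6, -0.4, -1.9]
grip_width: 0.0116
grasp_force: 59.9
```

{"method": "jog_arm", "body": {
  "motion": [
    {"x": 0, "y": 0, "z": 0, "ax": 0, "ay": 0, "az": 0},
    {"x": 0, "y": 0, "z": 0, "ax": 0, "ay": 0, "az": 0},
    {"x": 0, "y": 0, "z": 0, "ax": 0, "ay": 0, "az": 0},
    {"x": 0, "y": 0, "z": 0, "ax": 0, "ay": 0, "az": 0},
    {"x": 0, "y": 0, "z": 0, "ax": 0, "ay": 0, "az": 0}
  ]
}}

```text
time_s: 45.85
tool_pos: [0.5984, 0.095, 0.3045]
tool_rot: [-0.1, -87.0, -91.7]
force: [-0.3, 0.9, -2.4]
grip_width: 0.0114
grasp_force: 59.9
```

{"method": "jog_arm", "body": {
  "motion": [
    {"x": -0.1, "y": 0, "z": 2, "ax": 0, "ay": -8, "az": 0},
    {"x": -0.1, "y": 0, "z": 2, "ax": 0, "ay": -8, "az": 0},
    {"x": 0, "y": 0, "z": 2, "ax": 0, "ay": -8, "az": 0},
    {"x": 0, "y": 0, "z": 2, "ax": 0, "ay": -8, "az": 0},
    {"x": -0.1, "y": 0, "z": 2, "ax": 0, "ay": -8, "az": 0}
  ]
}}

```text
time_s: 46.35
tool_pos: [0.6016, 0.1896, 0.2804]
tool_rot: [179.8, -52.7, 88.2]
force: [0.1, 1.0, -3.4]
grip_width: 0.0118
grasp_force: 59.9
```

{"method": "jog_arm", "body": {
  "motion": [
    {"x": 0.7, "y": 0, "z": 1.5, "ax": 0, "ay": -8, "az": 0},
    {"x": 0.8, "y": 0, "z": 1.2, "ax": 0, "ay": -8, "az": 0},
    {"x": 0.6, "y": 0, "z": 1.1, "ax": 0, "ay": -8, "az": 0},
    {"x": 0.5, "y": 0, "z": 1, "ax": 0, "ay": -8, "az": 0},
    {"x": 0.3, "y": 0, "z": 0.9, "ax": 0, "ay": -8, "az": 0}
  ]
}}

```text
time_s: 46.85
tool_pos: [0.6027, 0.2478, 0.2559]
tool_rot: [180.0, -12.8, 88.2]
force: [-0.7, -0.3, -3.3]
grip_width: 0.0116
grasp_force: 59.9
```

{"method": "jog_arm", "body": {
  "motion": [
    {"x": 0.3, "y": 0, "z": 0.7, "ax": 0, "ay": -8, "az": 0},
    {"x": 0, "y": 0, "z": 0.4, "ax": 0, "ay": -8, "az": 0},
    {"x": -0.2, "y": 0, "z": -0.2, "ax": 0, "ay": -8, "az": 0},
    {"x": -0.3, "y": 0, "z": -0.2, "ax": 0, "ay": -8, "az": 0},
    {"x": -0.3, "y": 0, "z": -0.2, "ax": 0, "ay": -1, "az": 0}
  ]
}}

```text
time_s: 47.35
tool_pos: [0.6001, 0.252, 0.2481]
tool_rot: [-179.6, 20.0, 88.8]
force: [-1.6, 1.6, -3.0]
grip_width: 0.0116
grasp_force: 59.9
```

Run:
```python
from h import *
o=env.get_obs();p,R=pose();g=p+R.apply([0,0,-.019]);print(p,o["tool_rot"],"grip",g,o["force"].round(1))
survey()
plan([(*G(.4515,.1425,.26,84.2,-20),10)])
```

```text
[0.60005919 0.25196265 0.2480898 ] [-179.55313632   20.01726651   88.83751103] grip [0.60033929 0.25846187 0.26594145] [-1.6  1.6 -3. ]
bin lilac [(107, [207, 195], [12, 12]), (100, [206, 207], [12, 12]), (20, [184, 209], [8, 6])] blue [(24, [212, 190], [7, 7]), (183, [181, 192], [22, 17]), (94, [175, 208], [11, 11])]
tray lilac [] blue [(47, [180, 235], [7, 8]), (110, [180, 265], [34, 12])]
handles [(31, [239, 253], [13, 4]), (52, [308, 261], [14, 4])]
[{"x":-1.1,"y":-1.5,"z":0.5,"ax":0.1,"ay":-0,"az":0.4},{"x":-1.1,"y":-1.4,"z":0.5,"ax":0.1,"ay":-0,"az":0.4},{"x":-1,"y":-1.5,"z":0.4,"ax":0.2,"ay":-0,"az":0.4},{"x":-1.1,"y":-1.4,"z":0.5,"ax":0.1,"ay":-0,"az":0.5},{"x":-1.2,"y":-1.5,"z":0.5,"ax":0.1,"ay":-0,"az":0.4}]
[{"x":-1.1,"y":-1.4,"z":0.5,"ax":0.1,"ay":-0,"az":0.4},{"x":-1.1,"y":-1.4,"z":0.5,"ax":0.1,"ay":-0,"az":0.4},{"x":-1.2,"y":-1.4,"z":0.5,"ax":0.1,"ay":-0,"az":0.4},{"x":-1.1,"y":-1.4,"z":0.5,"ax":0.2,"ay":-0,"az":0.4},{"x":-1.2,"y":-1.4,"z":0.5,"ax":0.1,"ay":-0,"az":0.4}]
end [0.451  0.1359 0.2421] [-180.    20.    84.2]
```

Three blue and three lilac blobs are in the bin, one only partly visible behind the held cup. Return cup 1.

{"method": "jog_arm", "body": {
  "motion": [
    {"x": -1.1, "y": -1.5, "z": 0.5, "ax": 0.1, "ay": 0, "az": 0.4},
    {"x": -1.1, "y": -1.4, "z": 0.5, "ax": 0.1, "ay": 0, "az": 0.4},
    {"x": -1, "y": -1.5, "z": 0.4, "ax": 0.2, "ay": 0, "az": 0.4},
    {"x": -1.1, "y": -1.4, "z": 0.5, "ax": 0.1, "ay": 0, "az": 0.5},
    {"x": -1.2, "y": -1.5, "z": 0.5, "ax": 0.1, "ay": 0, "az": 0.4}
  ]
}}

```text
time_s: 47.9
tool_pos: [0.5268, 0.1859, 0.2484]
tool_rot: [179.9, 19.7, 85.7]
force: [-0.2, -0.6, -2.0]
grip_width: 0.0118
grasp_force: 59.9
```

{"method": "jog_arm", "body": {
  "motion": [
    {"x": -1.1, "y": -1.4, "z": 0.5, "ax": 0.1, "ay": 0, "az": 0.4},
    {"x": -1.1, "y": -1.4, "z": 0.5, "ax": 0.1, "ay": 0, "az": 0.4},
    {"x": -1.2, "y": -1.4, "z": 0.5, "ax": 0.1, "ay": 0, "az": 0.4},
    {"x": -1.1, "y": -1.4, "z": 0.5, "ax": 0.2, "ay": 0, "az": 0.4},
    {"x": -1.2, "y": -1.4, "z": 0.5, "ax": 0.1, "ay": 0, "az": 0.4}
  ]
}}

```text
time_s: 48.4
tool_pos: [0.4515, 0.1301, 0.2438]
tool_rot: [179.8, 19.7, 83.5]
force: [-0.1, -1.0, -2.8]
grip_width: 0.0114
grasp_force: 59.9
```

{"method": "jog_arm", "body": {
  "motion": [
    {"x": 0, "y": 0, "z": 0, "ax": 0, "ay": 0, "az": 0},
    {"x": 0, "y": 0, "z": 0, "ax": 0, "ay": 0, "az": 0},
    {"x": 0, "y": 0, "z": 0, "ax": 0, "ay": 0, "az": 0},
    {"x": 0, "y": 0, "z": 0, "ax": 0, "ay": 0, "az": 0},
    {"x": 0, "y": 0, "z": 0, "ax": 0, "ay": 0, "az": 0}
  ]
}}

```text
time_s: 48.9
tool_pos: [0.4527, 0.1329, 0.2436]
tool_rot: [179.7, 20.0, 83.8]
force: [-0.5, 0.0, -2.5]
grip_width: 0.0115
grasp_force: 59.9
```

Run:
```python
from h import *
o=env.get_obs();p,R=pose();print(p,o["tool_rot"],o["force"].round(1))
t=env.read_camera("top");crop(t,"pics/t10.png",115,130,375,290,3)
plan([(*G(.4515,.1425,.085,84.2,-20),5),(*G(.4515,.1425,.068,84.2,-20),5)])
```

```text
[0.452739   0.13290671 0.24358527] [179.73360224  19.97525304  83.81814691] [-0.5  0.  -2.5]
[{"x":1.3,"y":-0.1,"z":3.3,"ax":0,"ay":-0,"az":-0.1},{"x":1.2,"y":-0,"z":3.3,"ax":0.1,"ay":-0,"az":-0},{"x":1.3,"y":-0.1,"z":3.3,"ax":-0,"ay":-0,"az":-0.1},{"x":1.2,"y":-0,"z":3.3,"ax":0,"ay":-0,"az":-0.1},{"x":1.3,"y":-0.1,"z":3.3,"ax":0,"ay":-0,"az":-0.1}]
[{"x":0.1,"y":0,"z":0.3,"ax":0,"ay":-0,"az":0},{"x":0.1,"y":0,"z":0.3,"ax":0,"ay":-0,"az":0},{"x":0.2,"y":0,"z":0.3,"ax":0,"ay":-0,"az":0},{"x":0.1,"y":0,"z":0.4,"ax":0,"ay":-0,"az":0},{"x":0.1,"y":0,"z":0.3,"ax":0,"ay":-0,"az":0}]
end [0.4504 0.1361 0.0498] [180.   20.   84.2]
```

View pics/t10.png

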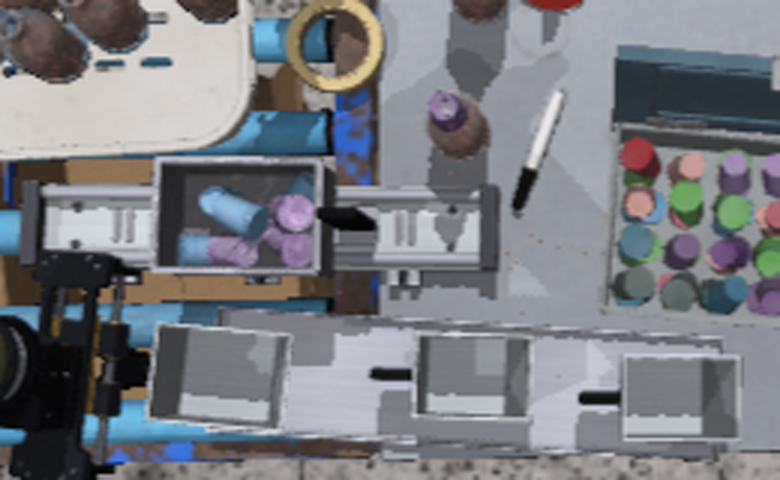

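All three cups are empty. The bin holds three blue caps at (235,210), (193,248), (298,185) and four lilac at (293,212), (295,248), (232,250), (272,238), which makes all seven. The bottle stands. Set cup 1 down.

{"method": "jog_arm", "body": {
  "motion": [
    {"x": 1.3, "y": 0, "z": 3.3, "ax": 0, "ay": 0, "az": 0},
    {"x": 1.2, "y": 0, "z": 3.3, "ax": 0.1, "ay": 0, "az": 0},
    {"x": 1.3, "y": -0.1, "z": 3.3, "ax": 0, "ay": 0, "az": -0.1},
    {"x": 1.2, "y": 0, "z": 3.3, "ax": 0, "ay": 0, "az": -0.1},
    {"x": 1.3, "y": -0.1, "z": 3.3, "ax": 0, "ay": 0, "az": -0.1}
  ]
}}

```text
time_s: 49.45
tool_pos: [0.4516, 0.1359, 0.0657]
tool_rot: [179.9, 20.0, 84.2]
force: [0.0, 0.1, -1.7]
grip_width: 0.0114
grasp_force: 59.9
```

{"method": "jog_arm", "body": {
  "motion": [
    {"x": 0.1, "y": 0, "z": 0.3, "ax": 0, "ay": 0, "az": 0},
    {"x": 0.1, "y": 0, "z": 0.3, "ax": 0, "ay": 0, "az": 0},
    {"x": 0.2, "y": 0, "z": 0.3, "ax": 0, "ay": 0, "az": 0},
    {"x": 0.1, "y": 0, "z": 0.3, "ax": 0, "ay": 0, "az": 0},
    {"x": 0, "y": 0, "z": 0, "ax": 0, "ay": 0, "az": 0}
  ]
}}

```text
time_s: 49.95
tool_pos: [0.4519, 0.1366, 0.0548]
tool_rot: [179.9, 19.9, 84.1]
force: [0.1, -0.8, -2.8]
grip_width: 0.0119
grasp_force: 59.9
```

Run:
```python
from h import *
o=env.get_obs();p,R=pose();g=p+R.apply([0,0,-.019]);print(p,o["tool_rot"],g,o["force"].round(1))
```

```text
[0.45191574 0.13662245 0.05482205] [179.87709472  19.91311848  84.11717894] [0.45253846 0.14306383 0.072686  ] [ 0.1 -0.8 -2.8]
```

{"method": "jog_arm", "body": {
  "motion": [
    {"x": 0.1, "y": 0, "z": 0.2, "ax": 0, "ay": 0, "az": 0},
    {"x": 0.1, "y": 0, "z": 0.2, "ax": 0, "ay": 0, "az": 0},
    {"x": 0, "y": 0, "z": 0, "ax": 0, "ay": 0, "az": 0},
    {"x": 0, "y": 0, "z": 0, "ax": 0, "ay": 0, "az": 0},
    {"x": 0, "y": 0, "z": 0, "ax": 0, "ay": 0, "az": 0}
  ]
}}

```text
time_s: 50.45
tool_pos: [0.4518, 0.137, 0.05]
tool_rot: [179.9, 20.0, 84.1]
force: [0.5, 1.0, 1.3]
grip_width: 0.0115
grasp_force: 59.9
```

{"method": "jog_arm", "body": {
  "motion": [
    {"x": 0, "y": 0, "z": 0, "ax": 0, "ay": 0, "az": 0},
    {"x": 0, "y": 0, "z": 0, "ax": 0, "ay": 0, "az": 0},
    {"x": 0, "y": 0, "z": 0, "ax": 0, "ay": 0, "az": 0},
    {"x": 0, "y": 0, "z": 0, "ax": 0, "ay": 0, "az": 0},
    {"x": 0, "y": 0, "z": 0, "ax": 0, "ay": 0, "az": 0}
  ],
  "claw": 0.6
}}

```text
time_s: 50.95
tool_pos: [0.4514, 0.1366, 0.0496]
tool_rot: [179.9, 20.0, 84.1]
force: [-0.3, -0.5, 0.4]
grip_width: 0.0439
grasp_force: 0.0
```

{"method": "jog_arm", "body": {
  "motion": [
    {"x": -1, "y": 0, "z": -2.8, "ax": 0, "ay": 0, "az": 0},
    {"x": -1.2, "y": 0, "z": -3.2, "ax": 0, "ay": 0, "az": 0},
    {"x": -1.2, "y": 0, "z": -3.2, "ax": 0, "ay": 0, "az": 0},
    {"x": -1.5, "y": 0, "z": -4, "ax": 0, "ay": 0, "az": 0},
    {"x": -1.5, "y": 0, "z": -4, "ax": 0, "ay": 0, "az": 0}
  ]
}}

```text
time_s: 51.45
tool_pos: [0.4507, 0.135, 0.2347]
tool_rot: [180.0, 20.0, 84.1]
force: [0.4, 0.7, -0.2]
grip_width: 0.0687
grasp_force: 0.0
```

Run:
```python
from h import *
o=env.get_obs();p,R=pose();print(p,o["tool_rot"])
survey()
plan([((.53,.02,.25),tool(88.2)),((.597,-.0195,.24),tool(88.2),4),((.597,-.0195,.129),tool(88.2),4)])
```

```text
[0.45072795 0.13499846 0.23467584] [179.96606985  19.9912311   84.13558773]
bin lilac [(106, [208, 195], [11, 12]), (24, [184, 209], [9, 6]), (83, [207, 208], [11, 11])] blue [(26, [212, 190], [7, 7]), (191, [181, 192], [22, 16]), (95, [175, 208], [11, 11])]
tray lilac [] blue [(52, [180, 235], [7, 9]), (101, [180, 264], [25, 13])]
handles [(51, [171, 251], [13, 5]), (36, [239, 253], [13, 4]), (41, [308, 261], [14, 3])]
[{"x":-2.6,"y":2.2,"z":0.7,"ax":-0.1,"ay":4.9,"az":-1},{"x":-2.7,"y":2.1,"z":0.5,"ax":0,"ay":4.9,"az":-1.1},{"x":-2.8,"y":2.1,"z":0.3,"ax":-0.1,"ay":4.9,"az":-1},{"x":-2.8,"y":2.1,"z":0,"ax":-0,"ay":4.9,"az":-1},{"x":-0.9,"y":1.7,"z":0.3,"ax":-0,"ay":0,"az":-0}]
[{"x":-1,"y":1.7,"z":0.2,"ax":-0,"ay":0,"az":-0},{"x":-0.9,"y":1.7,"z":0.3,"ax":-0,"ay":0,"az":-0},{"x":-0.9,"y":1.7,"z":0.2,"ax":-0,"ay":0,"az":-0},{"x":-0,"y":-0,"z":2.8,"ax":-0,"ay":0,"az":-0},{"x":-0,"y":-0,"z":2.8,"ax":-0,"ay":0,"az":-0}]
[{"x":-0,"y":-0,"z":2.8,"ax":-0,"ay":0,"az":-0},{"x":-0,"y":-0,"z":2.7,"ax":-0,"ay":0,"az":-0},{"x":0,"y":0,"z":0,"ax":0,"ay":0,"az":0},{"x":0,"y":0,"z":0,"ax":0,"ay":0,"az":0},{"x":0,"y":0,"z":0,"ax":0,"ay":0,"az":0}]
end [ 0.5971 -0.0193  0.1293] [-180.     0.    88.2]
```

{"method": "jog_arm", "body": {
  "motion": [
    {"x": -2.6, "y": 2.2, "z": 0.7, "ax": 0, "ay": 4.9, "az": -1},
    {"x": -2.7, "y": 2.1, "z": 0.5, "ax": 0, "ay": 4.9, "az": -1.1},
    {"x": -2.8, "y": 2.1, "z": 0.3, "ax": 0, "ay": 4.9, "az": -1},
    {"x": -2.8, "y": 2.1, "z": 0, "ax": -0.1, "ay": 4.9, "az": -1},
    {"x": -0.9, "y": 1.7, "z": 0.3, "ax": 0, "ay": 0, "az": 0}
  ]
}}

```text
time_s: 52.0
tool_pos: [0.5454, 0.0011, 0.2405]
tool_rot: [-179.7, 0.3, 87.5]
force: [1.0, -0.6, 0.5]
grip_width: 0.0696
grasp_force: 0.0
```

{"method": "jog_arm", "body": {
  "motion": [
    {"x": -1, "y": 1.7, "z": 0.2, "ax": 0, "ay": 0, "az": 0},
    {"x": -0.9, "y": 1.7, "z": 0.3, "ax": 0, "ay": 0, "az": 0},
    {"x": -0.9, "y": 1.7, "z": 0.2, "ax": 0, "ay": 0, "az": 0},
    {"x": 0, "y": 0, "z": 0, "ax": 0, "ay": 0, "az": 0},
    {"x": 0, "y": 0, "z": 0, "ax": 0, "ay": 0, "az": 0}
  ]
}}

```text
time_s: 52.5
tool_pos: [0.5938, -0.0203, 0.2308]
tool_rot: [-179.4, 0.4, 88.1]
force: [-0.3, 0.6, -0.8]
grip_width: 0.0695
grasp_force: 0.0
```

Run:
```python
from h import *
o=env.get_obs();p,R=pose();print(p,o["tool_rot"])
plan([((.597,-.0195,.129),tool(88.2),5)])
```

```text
[ 0.59381223 -0.02031733  0.23078892] [-179.35269696    0.38126318   88.13217346]
[{"x":0,"y":0.1,"z":2,"ax":-0.1,"ay":0.1,"az":-0},{"x":0.1,"y":0.1,"z":2.1,"ax":-0.2,"ay":0.1,"az":-0},{"x":-0,"y":0,"z":2,"ax":-0.1,"ay":0,"az":-0},{"x":0,"y":0.1,"z":2,"ax":-0.1,"ay":0.1,"az":-0.1},{"x":0,"y":0.1,"z":2.1,"ax":-0.1,"ay":0.1,"az":0}]
end [ 0.5971 -0.0198  0.1288] [-180.    -0.    88.2]
```

{"method": "jog_arm", "body": {
  "motion": [
    {"x": 0, "y": 0.1, "z": 2, "ax": -0.1, "ay": 0.1, "az": 0},
    {"x": 0.1, "y": 0.1, "z": 2.1, "ax": -0.2, "ay": 0.1, "az": 0},
    {"x": 0, "y": 0, "z": 2, "ax": -0.1, "ay": 0, "az": 0},
    {"x": 0, "y": 0.1, "z": 2, "ax": -0.1, "ay": 0.1, "az": 0},
    {"x": 0, "y": 0.1, "z": 2.1, "ax": -0.1, "ay": 0.1, "az": 0}
  ]
}}

```text
time_s: 53.0
tool_pos: [0.5972, -0.0183, 0.129]
tool_rot: [179.9, -0.1, 88.3]
force: [-0.5, 1.4, 0.0]
grip_width: 0.07
grasp_force: 0.0
```

{"method": "jog_arm", "body": {
  "motion": [
    {"x": 0, "y": 0, "z": 0, "ax": 0, "ay": 0, "az": 0},
    {"x": 0, "y": 0, "z": 0, "ax": 0, "ay": 0, "az": 0},
    {"x": 0, "y": 0, "z": 0, "ax": 0, "ay": 0, "az": 0},
    {"x": 0, "y": 0, "z": 0, "ax": 0, "ay": 0, "az": 0},
    {"x": 0, "y": 0, "z": 0, "ax": 0, "ay": 0, "az": 0}
  ],
  "claw": -1,
  "squeeze": 40
}}

```text
time_s: 53.5
tool_pos: [0.5983, -0.0195, 0.1303]
tool_rot: [179.9, -0.1, 88.2]
force: [0.7, 0.0, 0.5]
grip_width: 0.0377
grasp_force: 0.0
```

{"method": "jog_arm", "body": {
  "motion": [
    {"x": 0, "y": 0, "z": 0, "ax": 0, "ay": 0, "az": 0},
    {"x": 0, "y": 0, "z": 0, "ax": 0, "ay": 0, "az": 0},
    {"x": 0, "y": 0, "z": 0, "ax": 0, "ay": 0, "az": 0},
    {"x": 0, "y": 0, "z": 0, "ax": 0, "ay": 0, "az": 0},
    {"x": 0, "y": 0, "z": 0, "ax": 0, "ay": 0, "az": 0}
  ]
}}

```text
time_s: 54.0
tool_pos: [0.5997, -0.0196, 0.1295]
tool_rot: [179.7, -0.0, 88.2]
force: [5.1, 0.0, -3.5]
grip_width: 0.0114
grasp_force: 40.0
```

{"method": "jog_arm", "body": {
  "motion": [
    {"x": 0, "y": 0, "z": 0, "ax": 0, "ay": 0, "az": 0},
    {"x": 0, "y": 0, "z": 0, "ax": 0, "ay": 0, "az": 0},
    {"x": 0, "y": 0, "z": 0, "ax": 0, "ay": 0, "az": 0},
    {"x": 0, "y": 0, "z": 0, "ax": 0, "ay": 0, "az": 0},
    {"x": 0, "y": 0, "z": 0, "ax": 0, "ay": 0, "az": 0}
  ]
}}

```text
time_s: 54.5
tool_pos: [0.5997, -0.0197, 0.1295]
tool_rot: [179.7, -0.0, 88.2]
force: [5.6, -1.5, -2.9]
grip_width: 0.0118
grasp_force: 40.0
```

{"method": "jog_arm", "body": {
  "motion": [
    {"x": 0.8, "y": 0, "z": 0, "ax": 0, "ay": 0, "az": 0},
    {"x": 1, "y": 0, "z": 0, "ax": 0, "ay": 0, "az": 0},
    {"x": 1.2, "y": 0, "z": 0, "ax": 0, "ay": 0, "az": 0},
    {"x": 1.2, "y": 0, "z": 0, "ax": 0, "ay": 0, "az": 0},
    {"x": 1.2, "y": 0, "z": 0, "ax": 0, "ay": 0, "az": 0}
  ]
}}

```text
time_s: 55.0
tool_pos: [0.6014, 0.0337, 0.1295]
tool_rot: [179.7, 0.0, 88.1]
force: [5.6, -1.7, -3.6]
grip_width: 0.0119
grasp_force: 40.0
```

{"method": "jog_arm", "body": {
  "motion": [
    {"x": 1.2, "y": 0, "z": 0, "ax": 0, "ay": 0, "az": 0},
    {"x": 1.2, "y": 0, "z": 0, "ax": 0, "ay": 0, "az": 0},
    {"x": 1.2, "y": 0, "z": 0, "ax": 0, "ay": 0, "az": 0},
    {"x": 1.2, "y": 0, "z": 0, "ax": 0, "ay": 0, "az": 0},
    {"x": 1.2, "y": 0, "z": 0, "ax": 0, "ay": 0, "az": 0}
  ]
}}

```text
time_s: 55.5
tool_pos: [0.6033, 0.0935, 0.1295]
tool_rot: [179.7, 0.0, 88.1]
force: [6.9, -2.1, -3.5]
grip_width: 0.0116
grasp_force: 40.0
```

{"method": "jog_arm", "body": {
  "motion": [
    {"x": 1.2, "y": 0, "z": 0, "ax": 0, "ay": 0, "az": 0},
    {"x": 1.2, "y": 0, "z": 0, "ax": 0, "ay": 0, "az": 0},
    {"x": 0.8, "y": 0, "z": 0, "ax": 0, "ay": 0, "az": 0},
    {"x": 0.4, "y": 0, "z": 0, "ax": 0, "ay": 0, "az": 0},
    {"x": 0, "y": 0, "z": 0, "ax": 0, "ay": 0, "az": 0}
  ]
}}

```text
time_s: 56.0
tool_pos: [0.6045, 0.1303, 0.1295]
tool_rot: [179.7, -0.0, 88.2]
force: [6.8, 0.4, -4.1]
grip_width: 0.0118
grasp_force: 40.0
```

{"method": "jog_arm", "body": {
  "motion": [
    {"x": 0, "y": 0, "z": 0, "ax": 0, "ay": 0, "az": 0},
    {"x": 0, "y": 0, "z": 0, "ax": 0, "ay": 0, "az": 0},
    {"x": 0, "y": 0, "z": 0, "ax": 0, "ay": 0, "az": 0},
    {"x": 0, "y": 0, "z": 0, "ax": 0, "ay": 0, "az": 0},
    {"x": 0, "y": 0, "z": 0, "ax": 0, "ay": 0, "az": 0}
  ]
}}

```text
time_s: 56.5
tool_pos: [0.6045, 0.1303, 0.1295]
tool_rot: [179.7, -0.0, 88.2]
force: [6.2, 1.2, -3.3]
grip_width: 0.0117
grasp_force: 40.0
```

Travel is exactly 0.150 m. Release, rise and check.

{"method": "jog_arm", "body": {
  "motion": [
    {"x": 0, "y": 0, "z": 0, "ax": 0, "ay": 0, "az": 0},
    {"x": 0, "y": 0, "z": 0, "ax": 0, "ay": 0, "az": 0},
    {"x": 0, "y": 0, "z": 0, "ax": 0, "ay": 0, "az": 0},
    {"x": 0, "y": 0, "z": 0, "ax": 0, "ay": 0, "az": 0},
    {"x": 0, "y": 0, "z": 0, "ax": 0, "ay": 0, "az": 0}
  ],
  "claw": 0.3
}}

```text
time_s: 57.0
tool_pos: [0.6024, 0.1304, 0.1294]
tool_rot: [180.0, -0.1, 88.2]
force: [0.3, 0.2, 0.3]
grip_width: 0.0438
grasp_force: 0.0
```

{"method": "jog_arm", "body": {
  "motion": [
    {"x": 0, "y": 0, "z": -3, "ax": 0, "ay": 0, "az": 0},
    {"x": 0, "y": 0, "z": -4, "ax": 0, "ay": 0, "az": 0},
    {"x": -2, "y": 0, "z": -5, "ax": 0, "ay": 0, "az": 0},
    {"x": -4, "y": 0, "z": -4, "ax": 0, "ay": 0, "az": 0},
    {"x": -4.5, "y": 0, "z": 0, "ax": 0, "ay": 0, "az": 0}
  ]
}}

```text
time_s: 57.5
tool_pos: [0.602, 0.0325, 0.287]
tool_rot: [179.4, -0.2, 88.4]
force: [0.4, -2.1, -0.7]
grip_width: 0.0568
grasp_force: 0.0
```

{"method": "jog_arm", "body": {
  "motion": [
    {"x": -4.5, "y": 0, "z": 0, "ax": 0, "ay": 0, "az": 0},
    {"x": -4.5, "y": 0, "z": 0, "ax": 0, "ay": 0, "az": 0},
    {"x": -4.5, "y": 0, "z": 0, "ax": 0, "ay": 0, "az": 0},
    {"x": -4.5, "y": 0, "z": 0, "ax": 0, "ay": 0, "az": 0},
    {"x": -4.5, "y": 0, "z": 0, "ax": 0, "ay": 0, "az": 0}
  ]
}}

```text
time_s: 58.0
tool_pos: [0.5918, -0.1951, 0.2812]
tool_rot: [179.9, -0.1, 88.2]
force: [1.0, 0.1, 0.4]
grip_width: 0.0565
grasp_force: 0.0
```

{"method": "jog_arm", "body": {
  "motion": [
    {"x": -4.5, "y": 0, "z": 0, "ax": 0, "ay": 0, "az": 0},
    {"x": -4, "y": 0, "z": 0, "ax": 0, "ay": 0, "az": 0},
    {"x": 0, "y": 0, "z": 0, "ax": 0, "ay": 0, "az": 0},
    {"x": 0, "y": 0, "z": 0, "ax": 0, "ay": 0, "az": 0},
    {"x": 0, "y": 0, "z": 0, "ax": 0, "ay": 0, "az": 0}
  ]
}}

```text
time_s: 58.5
tool_pos: [0.5901, -0.2768, 0.2806]
tool_rot: [180.0, -0.1, 88.3]
force: [-0.0, -0.9, 0.1]
grip_width: 0.0566
grasp_force: 0.0
```

Run:
```python
from h import *
print(env.get_obs()["tool_pos"],env.get_obs()["force"].round(1))
s=env.read_camera("scene")[110:280,180:440];t=env.read_camera("top")[130:290,105:365]
a=np.vstack([cv2.resize(t,None,fx=2.2,fy=2.2,interpolation=2)[:340],cv2.resize(s,None,fx=2.2,fy=1.5,interpolation=2)]);cv2.imwrite("pics/m11.png",a[:,:,::-1])
```

```text
[ 0.59006335 -0.27676172  0.28061545] [-0.  -0.9  0.1]
```

View pics/m11.png

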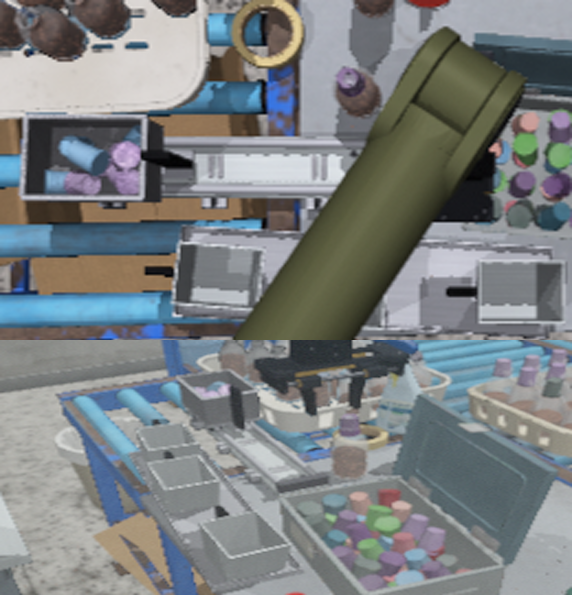

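The carrier is at the left end with the caps in its bin at (85,160). In the lower view all three empty cups stand upright in the tray at (165,440), (180,480), (245,545), and the bottle stands at (350,450). I'm handing in.

```bash
python3 -c "
from cell import env
print(env.sign_off())"
```

```text
the job is handed in; nothing more can be done
None
```

Job handed in: the last picture shows the carrier settled at the outfeed station with the caps in its bin (I counted seven), all three empty cups upright in the tray, and the bottle still standing.

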